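# Demagnetise square nuts through a sprung shutter chute and set the dish out for welding

## Robot

A 7-joint arm with a two-finger parallel gripper is mounted at the origin on the work surface. World frame = base frame: x ahead of the robot, y to its left, z up, the work surface at z = 0. Lengths are in m, angles in rad, forces in N, time in s.
With the tool pointing down it reaches from about 0.4 to 0.85 m from the base axis. Payload 4.5 kg.
Tool frame: the origin (TCP) lies midway between the tips of the shut fingers; the grasp point (between the pads) lies robot.grip_point_offset behind it (robot.grip_point_offset is the distance from the TCP to the grasp point, in m); z points along the fingers, y is the line along which they close (so a half turn about z gives the same grasp; the last joint's range is limited). The gripper opens to 88 mm and grips with 3 to 60 N. Pads are 18 mm wide; open, the fingers measure 123 mm over their backs; the gripper's body (75 mm by 187 mm) begins 45 mm behind the grasp point.
Start: joints at [-1.123, 0.689, -0.195, 1.565, 0.157, 0.902, -0.215], TCP at [0.251, 0.572, 0.239] pointing down, gripper open.
Joint ranges: [-3.01, 3.01], [-0.46, 2.08], [-1.47, 1.51], [0.13, 2.56], [-1, 4.14], [0.04, 2.09], [-2.66, 2.66]. Speed limits (rad/s): [2.57, 2.57, 3.14, 3.14, 3.14, 3.14, 3.14].

## Interface

Orientations are given as a unit quaternion [x, y, z, w].
In Python, from plant import state, imaging, robot, finder gives the robot as it stands.
- The arm moves only by the shell command python3 -m inch 'ROWS' [OPENING] [FORCE]. ROWS is JSON, a list that holds one entry, the list of rows, each a list of 6 numbers: the shift along the tool's x, y, z each as a share of 0.04 m, from -1 to 1, then the turn, a rotation vector about the tool's x, y, z each as a share of 0.08 rad, from -1 to 1. A call has 1 to 12 rows; each row shifts and turns the commanded pose from where the row before left it, along the tool's axes as they then stand; what a row does not reach is not made up. A row lasts 1/10 s, in which the tool goes at most 50 mm and 8.59 degrees, less where a joint would pass 70% of its speed; a pose out of reach is approached as far as the arm can. A call with a number of a shift or a turn outside -1 to 1 is refused whole. A call with a gripper value outside its range is refused whole. OPENING is the closure, from 0 (fully open) to 1 (shut), set as the call begins (- or left out, the last holds). The fingers move at their own pace and stop on an object; FORCE is the grip in N (left out, the last holds). Time passes only in rows, so rows that do not move let the fingers close. It gives the time, the measured TCP pose, the force, the opening and the grip force at its end, in the units of the state.
- state(): the state, without advancing time (a new reading comes with each control period).
- imaging.camera(name): name is "scene" or "side" or "wrist"; returns a dict with "frame" (480x640x3 uint8, red, green, blue), "camera_matrix" (3x3 intrinsics, pixels), "dist" ([k1, k2, p1, p2, k3] as OpenCV has them; the pictures are not rectified), "view" (4x4, takes a point from world to camera coordinates); the wrist camera has in their place "mount" (4x4, takes a point from camera to tool coordinates, whose origin is the TCP and whose axes are the flange's). Camera axes: x right, y up, looking along -z (the intrinsics and any distortion apply to the point x, -y, -z); pixel columns grow to the right and rows downward; lengths in m; the calibration is good to about 2 mm. A picture is of the moment at which its call begins: read the wrist's pose just before it. There is no depth.
- robot.sign_off(): hands the job in; it is judged then, once.
Trained networks look in the newest picture that a camera, given by its name, has taken for a name from the list of things; names that differ only in an ending like _2 or _b are one class to them, and where a whole thing is asked for, a point or a joint stands for the part that bears it (a point fixed in the world has none). Each returns a list of dicts, best first, with "score" (0 to 1); they miss things now and then, are a little off and sometimes report something else, mostly with a low value. They report only what shows in the picture. A call takes as long as a camera call. They do not tell look-alikes from the thing itself.
- finder.silhouettes(name, camera): "region" (480x640 bool, what is visible of it) and "xy" ([column, row] in pixels, amid what is visible of it).
The state is a dict: "time": time; "joint_pos": joint angles; "dq": joint speeds; "joint_efforts": joint torques, N m; "eef_pos": TCP position; "orientation": TCP orientation; "contact_force": force on the tool from outside, world axes, zero at the start; "ft_torque": the same for the moment, N m; "width": opening from 0.0 (shut) to 1.0 (fully open); "grasp_force": force on a finger pad.
Only numpy, scipy, OpenCV 4.12 (cv2) and the standard library are available. Lean on these libraries where they do the work, as an engineer would, in place of code of your own. Each camera call takes 0.05 s, during which the arm holds its last target. There are 200 camera calls.

## Task

Demagnetise the square steel nuts before welding: stand the dish on the demagnetiser's low pedestal under the chute mouth, with its carrying bar running crosswise to the chute so that nuts can slide in under it, and lay every nut on the sloping chute above the shut shutter. Then pull the sprung shutter slide out by its red handle until its pointer is on the green mark (never as far as the red zone) and hold it there until every nut has slid down and come to rest in the dish. Finally let the shutter spring fully home, and carry the dish with all its nuts to stand level and centred on top of the I-beam offcut, leaving the hammer, the brush and the spray can alone.

Things in the scene. Friction and masses are not known exactly. Their poses are not given: they have to be found in the camera images.
- demag: Fixed demagnetiser (grey base plate 110 x 370 x 8, blue coil block, white gauge plate); place and yaw vary. Origin on the bench straight below the middle of the shutter. Its +y points up the chute (seen from above), its -x is the way the shutter slide is pulled, z up. Offsets of its parts are given in this frame.
- chute: Fixed slick aluminium chute, sloping 0.5 rad: nuts slide down by themselves and queue at the shutter (room for five). Origin: middle of the chute floor at the shutter, 145 mm above the bench. x as the demagnetiser's, y up along the slope, z square to the floor. Clear width 42 (54 below the shutter), walls 4 thick, 20 high. Floor from y = -120 to +190 (open ends). Shutter plate 4 thick at y = 0.
- mouth (a point): Middle of the chute floor's edge at its lower end, 88 mm above the bench, at demagnetiser (0, -105).
- shutter (a joint): Pull-out of the sprung shutter slide, m: 0 = home (shut), up to 0.08 along the demagnetiser's -x. Spring: 3 N at 0, 8 N at 0.05 (100 N/m); it flies home when let go. The yellow plate's 58 mm window lines up with the chute only near 0.05, the green mark (0.045 to 0.055); less or more blocks it. Red zone from 0.068. Ticks every 10 mm; a black pointer under the handle.
- handle (a point): Grip point in the red handle, an upright plate 12 thick (demagnetiser x), 30 wide (y), from 131 to 195 mm above the bench; this point is 170 above the bench in the plate's middle, at demagnetiser x = -95 mm when home, and moves with the slide. The white gauge plate lies below it (top 125 above the bench); an 8 mm rod, top 140 above the bench, runs from it to the shutter.
- green_mark (a point): Middle of the green mark on the white gauge plate, 125 mm above the bench: the handle's middle must come straight above it, 50 mm from home.
- pedestal (a point): Middle of the top of the fixed steel pedestal 70 x 70, 30 mm above the bench, at demagnetiser (0, -152). With the dish centred here, square to the demagnetiser, its rim is 13 mm below the underside of the chute mouth, which reaches 4 mm inside the dish's wall: bring the dish in and out level, from the -y side.
- dish: Loose green square catch dish 110 x 110 x 40, walls 4, about 0.35 kg, origin at the centre of its underside, z up. Two thin posts rise from the middles of its -x and +x sides (the dish is 118 wide over them) and carry a bar along the dish's x, over the middle. Nuts can slide in under the bar along the dish's y.
- bail (a point): Middle of the dish's carrying bar: black, along the dish's x, 14 wide and 14 high, centre 99 mm above the dish's underside (clear height 92 under it).
- nut0: Loose square steel nut 26 x 26 x 15 thick, about 60 g, origin at the centre of its underside (or of its top, if it has rolled over). 3 to 5 of the five nuts are there; the others are absent (None).
- nut1: Loose square steel nut 26 x 26 x 15 thick, about 60 g, origin at the centre of its underside (or of its top, if it has rolled over). 3 to 5 of the five nuts are there; the others are absent (None).
- nut2: Loose square steel nut 26 x 26 x 15 thick, about 60 g, origin at the centre of its underside (or of its top, if it has rolled over). 3 to 5 of the five nuts are there; the others are absent (None).
- nut3: Loose square steel nut 26 x 26 x 15 thick, about 60 g, origin at the centre of its underside (or of its top, if it has rolled over). 3 to 5 of the five nuts are there; the others are absent (None).
- nut4: Loose square steel nut 26 x 26 x 15 thick, about 60 g, origin at the centre of its underside (or of its top, if it has rolled over). 3 to 5 of the five nuts are there; the others are absent (None).
- beam: Fixed rusty I-beam offcut lying on the bench, 120 long (its x), flanges 60 wide (its y), 70 high. Origin at the centre of its underside; place and yaw vary.
- beam_top (a point): Middle of the top face of the I-beam offcut (120 x 60), 70 mm above the bench; the dish must stand centred here.
- hammer: Bystander: hammer lying at the left, leave alone.
- brush: Bystander: wire brush lying at the right near the robot, leave alone.
- can: Bystander: standing spray can 60 in diameter, 120 high, beyond the upper end of the chute; leave alone.
Not all that is in view belongs to the job. Leave any purple or turquoise look-alike of the nut4 alone.

How it is judged:
On the way, in this order (a step that is already met when the one before it is completed fails the run):
1. the dish stands on the pedestal and every nut lies on the chute above the shut shutter (horizontal distance between dish and pedestal below 0.025 m and z of dish in the frame of pedestal between -0.004 and 0.006 m and angle between dish's own z axis and vertical below 0.1 rad and x of nut0 in the frame of chute between -0.024 and 0.024 m and y of nut0 in the frame of chute between 0 and 0.195 m and z of nut0 in the frame of chute between -0.006 and 0.045 m and x of nut1 in the frame of chute between -0.024 and 0.024 m and y of nut1 in the frame of chute between 0 and 0.195 m and z of nut1 in the frame of chute between -0.006 and 0.045 m and x of nut2 in the frame of chute between -0.024 and 0.024 m and y of nut2 in the frame of chute between 0 and 0.195 m and z of nut2 in the frame of chute between -0.006 and 0.045 m and x of nut3 in the frame of chute between -0.024 and 0.024 m and y of nut3 in the frame of chute between 0 and 0.195 m and z of nut3 in the frame of chute between -0.006 and 0.045 m and x of nut4 in the frame of chute between -0.024 and 0.024 m and y of nut4 in the frame of chute between 0 and 0.195 m and z of nut4 in the frame of chute between -0.006 and 0.045 m and value of joint shutter below 0.006 m), for 0.3 s.
2. the shutter is held at the green mark (45 to 55 mm) while every nut is in the dish on the pedestal (value of joint shutter between 0.045 and 0.055 m and x of nut0 in the frame of dish between -0.054 and 0.054 m and y of nut0 in the frame of dish between -0.054 and 0.054 m and z of nut0 in the frame of dish between -0.002 and 0.05 m and x of nut1 in the frame of dish between -0.054 and 0.054 m and y of nut1 in the frame of dish between -0.054 and 0.054 m and z of nut1 in the frame of dish between -0.002 and 0.05 m and x of nut2 in the frame of dish between -0.054 and 0.054 m and y of nut2 in the frame of dish between -0.054 and 0.054 m and z of nut2 in the frame of dish between -0.002 and 0.05 m and x of nut3 in the frame of dish between -0.054 and 0.054 m and y of nut3 in the frame of dish between -0.054 and 0.054 m and z of nut3 in the frame of dish between -0.002 and 0.05 m and x of nut4 in the frame of dish between -0.054 and 0.054 m and y of nut4 in the frame of dish between -0.054 and 0.054 m and z of nut4 in the frame of dish between -0.002 and 0.05 m and horizontal distance between dish and pedestal below 0.025 m and z of dish in the frame of pedestal between -0.004 and 0.006 m and angle between dish's own z axis and vertical below 0.1 rad), for 0.3 s.
At the end, for the whole second after the job is handed in: The dish stands level (within 0.1 rad) on the I-beam offcut, centred within 25 mm, with every nut in it; the shutter is home (within 4 mm); all released and at rest (horizontal distance between dish and beam_top below 0.025 m and z of dish in the frame of beam_top between -0.004 and 0.006 m and angle between dish's own z axis and vertical below 0.1 rad and x of nut0 in the frame of dish between -0.054 and 0.054 m and y of nut0 in the frame of dish between -0.054 and 0.054 m and z of nut0 in the frame of dish between -0.002 and 0.05 m and x of nut1 in the frame of dish between -0.054 and 0.054 m and y of nut1 in the frame of dish between -0.054 and 0.054 m and z of nut1 in the frame of dish between -0.002 and 0.05 m and x of nut2 in the frame of dish between -0.054 and 0.054 m and y of nut2 in the frame of dish between -0.054 and 0.054 m and z of nut2 in the frame of dish between -0.002 and 0.05 m and x of nut3 in the frame of dish between -0.054 and 0.054 m and y of nut3 in the frame of dish between -0.054 and 0.054 m and z of nut3 in the frame of dish between -0.002 and 0.05 m and x of nut4 in the frame of dish between -0.054 and 0.054 m and y of nut4 in the frame of dish between -0.054 and 0.054 m and z of nut4 in the frame of dish between -0.002 and 0.05 m and value of joint shutter below 0.004 m and linear speed of dish below 0.02 m/s); the robot touches nothing.
It fails at once if the shutter is pulled into the red zone (value of joint shutter above 0.068 m).
It fails at once if the hammer is disturbed (moved over 30 mm) (distance of hammer from where it was at the start of the episode above 0.03 m).
It fails at once if the brush is disturbed (moved over 30 mm) (distance of brush from where it was at the start of the episode above 0.03 m).
It fails at once if the can is disturbed (moved over 30 mm) (distance of can from where it was at the start of the episode above 0.03 m).
Of nut0, nut1, nut2, nut3, nut4 only 3 to 5 are there at a start; the rules pass over those that are not, and their reading is None.
At some moment in a run one of nut0, nut1, nut2, nut3, nut4 may be knocked a few centimetres aside while the robot is not near it.
Once in a run the grip may slacken for a moment while it holds something.
It also fails if it takes over 210 s, if anything falls off the work surface, if the arm or the gripper's body presses on something with over 40 N, if the wrist force passes 120 N, or if a joint passes its speed limit or range.

## Working session

There is one attempt and no reset: what is moved stays moved. The work goes in short steps, Python scripts to look and compute and a shell command to move; the robot and the scene stay as the last step left them, time stands still between calls to the robot, and variables do not carry over. Pictures are saved under pics/ and viewed, at most 14 in all, crops included, and the job is handed in when it is done.

```bash
ls; mkdir -p pics
python3 - <<'E'
from plant import state, imaging, robot, finder
import cv2
s=state();print(s); print(robot.grip_point_offset)
for n in ["scene","side"]:
    c=imaging.camera(n); cv2.imwrite(f"pics/{n}0.png",c["frame"][:,:,::-1]); print(n,c["camera_matrix"],c["dist"],c["view"])
c=imaging.camera("wrist");print(c["camera_matrix"],c["dist"],c["mount"])
E
```

```text
pics
{'time': 0.0, 'joint_pos': array([-1.12318189,  0.69002589, -0.19452844,  1.56636097,  0.15729587,
        0.90250295, -0.21508986]), 'dq': array([-4.93082715e-04, -1.04291539e-05, -6.55858706e-04, -4.07845315e-04,
        8.06749183e-04, -1.57063873e-03,  7.85762539e-04]), 'joint_efforts': array([ 9.32398543e-04, -5.27559006e+01, -1.26649417e+00, -1.53425074e+01,
       -5.26862650e-02,  6.77606411e-03,  1.68853890e-04]), 'eef_pos': array([0.25109218, 0.57163406, 0.23787975]), 'orientation': array([ 2.05382483e-01,  9.78681321e-01, -9.42638169e-04, -1.35010370e-04]), 'contact_force': array([ 0.42989282, -0.30634749, -0.34773139]), 'ft_torque': array([ 0.04110911, -0.03003458,  0.04565145]), 'grasp_force': 0.0, 'width': 1.0005107500798134}
0.0187
scene [[447.98289641   0.         316.39257808]
 [  0.         447.98289641 242.38653906]
 [  0.           0.           1.        ]] [-0.08714035  0.          0.          0.          0.        ] [[-0.45108355  0.89244811 -0.00774635  0.19707604]
 [-0.61741555 -0.30577873  0.72477404  0.22136911]
 [ 0.64445455  0.33171636  0.68894309 -1.
[... 213 characters left out ...]
       0.          0.          0.        ] [[-0.99966229 -0.00651614 -0.02515626  0.49583718]
 [-0.01713164 -0.56264734  0.82651949 -0.08299864]
 [-0.01953982  0.82667134  0.5623457  -1.45572952]
 [ 0.          0.          0.          1.        ]]
[[411.42201192   0.         316.82770025]
 [  0.         411.42201192 241.41141717]
 [  0.           0.           1.        ]] [0.00989883 0.         0.         0.         0.        ] [[-1.24621332e-03  9.63750645e-01  2.66801689e-01  6.87328165e-02]
 [ 9.99999159e-01  1.10556539e-03  6.77367975e-04 -6.82540272e-04]
 [ 3.57847110e-04  2.66802309e-01 -9.63751213e-01 -1.44939822e-01]
 [ 0.00000000e+00  0.00000000e+00  0.00000000e+00  1.00000000e+00]]
```

View pics/scene0.png

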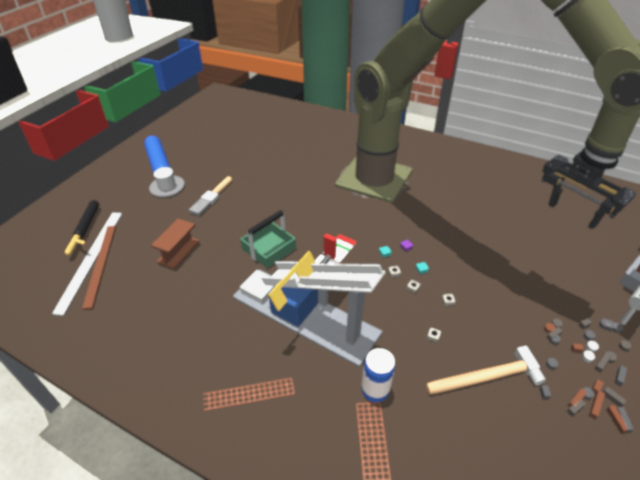

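View pics/side0.png

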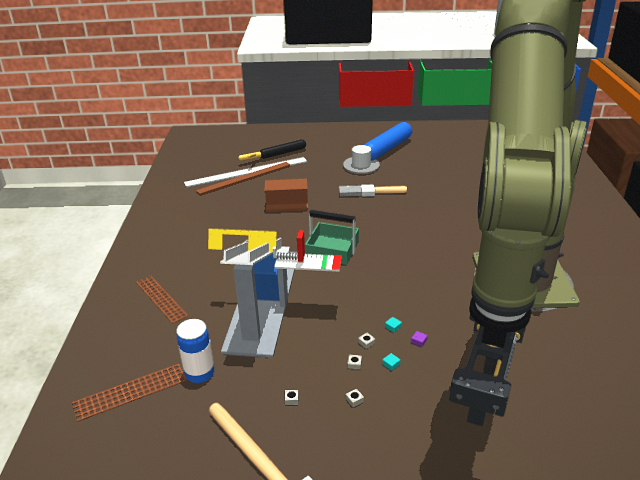

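The scene picture shows four steel nuts at (395,270), (414,285), (449,298) and (434,333). The look-alikes are turquoise at (385,251) and (422,267) and purple at (407,245). The dish is at (268,243), the beam at (176,243) and the demagnetiser around (310,310). The side view agrees.

```bash
cat > h.py <<'E'
from plant import state, imaging, robot, finder
import numpy as np, cv2, json, pickle
from scipy.spatial.transform import Rotation as R
from scipy.optimize import minimize, least_squares
def snap(n):
    s=state(); c=imaging.camera(n)
    if n=="wrist":
        T=np.eye(4);T[:3,:3]=R.from_quat(s["orientation"]).as_matrix();T[:3,3]=s["eef_pos"]
        c["view"]=np.linalg.inv(T@c["mount"])
    return c
def proj(c,P):
    P=np.atleast_2d(P)@c["view"][:3,:3].T+c["view"][:3,3]; P=P*[1,-1,-1]
    return cv2.projectPoints(P.reshape(-1,1,3),np.zeros(3),np.zeros(3),c["camera_matrix"],np.array(c["dist"]))[0].reshape(-1,2)
def ray(c,uv):
    q=cv2.undistortPoints(np.array(uv,float).reshape(-1,1,2),c["camera_matrix"],np.array(c["dist"])).reshape(-1,2)
    d=np.c_[q[:,0],-q[:,1],-np.ones(len(q))]@c["view"][:3,:3]
    return -c["view"][:3,:3].T@c["view"][:3,3],d/np.linalg.norm(d,axis=1)[:,None]
def onz(c,uv,z):
    o,d=ray(c,uv); return o+d*((z-o[2])/d[:,2])[:,None]
def tri(obs):  # [(c,uv)]
    A=np.zeros((3,3));b=np.zeros(3)
    for c,uv in obs:
        o,d=ray(c,uv);M=np.eye(3)-np.outer(d[0],d[0]);A+=M;b+=M@o
    return np.linalg.solve(A,b)
def box(x0,x1,y0,y1,z0,z1): return np.array([[x,y,z] for x in(x0,x1) for y in(y0,y1) for z in(z0,z1)],float)
def pose(p,z=0):
    T=np.eye(4);T[:3,:3]=R.from_euler('z',p[2]).as_matrix();T[:3,3]=[p[0],p[1],z];return T
def mask(c,parts,T):
    m=np.zeros((480,640),np.uint8)
    for b in parts:
        h=cv2.convexHull(proj(c,b@T[:3,:3].T+T[:3,3]).astype(np.float32))
        cv2.fillConvexPoly(m,np.round(h*16).astype(np.int32),1,shift=4)
    return m>0
def fit(obs,parts,p0,z=0,steps=(.02,.02,.3)):
    def cost(p):
        v=0
        for c,r in obs:
            m=mask(c,parts,pose(p,z)); v+=1-(m&r).sum()/max((m|r).sum(),1)
        return v/len(obs)
    best=None
    for dy in np.arange(-2,2)*.4:
        q=np.array(p0,float)+[0,0,dy]
        s=np.vstack([q]+[q+np.eye(3)[i]*steps[i] for i in range(3)])
        r=minimize(cost,q,method='Nelder-Mead',options=dict(initial_simplex=s,xatol=2e-4,fatol=1e-4))
        if best is None or r.fun<best.fun: best=r
    return best.x,best.fun
E
cat > a.py <<'E'
from h import *
D={}
for n in ["scene","side"]:
    c=snap(n); D[n]=c
    for k in ["demag","chute","shutter","dish","beam","nut0","can","hammer","brush"]:
        r=finder.silhouettes(k,n); D[n,k]=r
        print(n,k,[(round(float(x["score"]),2),np.round(x["xy"]).astype(int).tolist(),int(x["region"].sum())) for x in r[:9]])
pickle.dump(D,open("d.pkl","wb"))
E
python3 a.py
```

```text
scene demag [(0.57, [324, 296], 9849)]
scene chute [(0.93, [333, 279], 2506)]
scene shutter [(0.65, [305, 267], 1024)]
scene dish [(0.95, [266, 244], 1828)]
scene beam [(0.73, [177, 244], 1385), (0.73, [322, 296], 9997), (0.48, [270, 243], 1926)]
scene nut0 [(0.71, [447, 298], 137), (0.69, [395, 270], 80), (0.58, [384, 253], 80), (0.58, [406, 245], 81), (0.57, [412, 286], 98), (0.45, [435, 336], 133), (0.42, [423, 268], 89)]
scene can [(0.57, [380, 376], 1426)]
scene hammer [(0.74, [494, 373], 1688)]
scene brush [(0.66, [212, 199], 521)]
side demag [(0.55, [262, 283], 8015), (0.32, [357, 397], 238)]
side chute [(0.74, [249, 256], 765)]
side shutter [(0.67, [262, 281], 8068), (0.62, [258, 241], 1183)]
side dish [(0.73, [332, 241], 1966), (0.29, [364, 191], 629)]
side beam [(0.77, [284, 197], 1400), (0.48, [353, 361], 154)]
side nut0 [(0.77, [394, 363], 202), (0.74, [292, 399], 207), (0.71, [392, 325], 150), (0.61, [354, 361], 151), (0.61, [356, 399], 228), (0.6, [367, 340], 154), (0.47, [421, 339], 158), (0.21, [262, 240], 1339)]
side can [(0.77, [195, 352], 1837), (0.57, [353, 363], 148)]
side hammer [(0.65, [248, 444], 1469)]
side brush [(0.95, [364, 190], 589), (0.57, [334, 237], 1967)]
```

```bash
cat > b.py <<'E'
from h import *
D=pickle.load(open("d.pkl","rb")); S,Z=D["scene"],D["side"]
def up(b): # chute->demag
    T=R.from_euler('x',.5).as_matrix(); return b@T.T+[0,0,.145]
CH=[up(box(-.025,.025,0,.19,-.004,.02)),up(box(-.031,.031,-.12,0,-.004,.02))]
g=tri([(S,[333,246]),(Z,[300,246])]); print("handle",g)
can=tri([(S,D["scene","can"][0]["xy"]),(Z,D["side","can"][0]["xy"])]);print("can",can)
m=lambda n,k,i=0:D[n,k][i]["region"]
c0=tri([(S,D["scene","chute"][0]["xy"]),(Z,D["side","chute"][0]["xy"])])
yaw0=np.arctan2(g[1]-c0[1],g[0]-c0[0])-np.pi; print("c0",c0,"yaw0",yaw0)
p,f=fit([(S,m("scene","chute")),(Z,m("side","chute"))],CH,[c0[0],c0[1],yaw0]);print("chute fit",p,f)
T=pose(p);
for n,q in dict(mouth=[0,-.105,.088],handle=[-.095,0,.17],green=[-.145,0,.125],ped=[0,-.152,.03]).items():
    w=T[:3,:3]@q+T[:3,3]; print(n,np.round(w,3),proj(S,w).round(),proj(Z,w).round())
DI=[box(-.055,.055,-.055,.055,0,.04),box(-.059,-.055,-.005,.005,0,.1),box(.055,.059,-.005,.005,0,.1),box(-.059,.059,-.007,.007,.092,.106)]
d0=tri([(S,D["scene","dish"][0]["xy"]),(Z,D["side","dish"][0]["xy"])])
def cl(r): return r
pd,f=fit([(S,m("scene","dish")),(Z,m("side","dish"))],DI,[d0[0],d0[1],yaw0]);print("dish",pd,f)
b0=tri([(S,D["scene","beam"][0]["xy"]),(Z,D["side","beam"][0]["xy"])])
BE=[box(-.06,.06,-.03,.03,0,.008),box(-.06,.06,-.03,.03,.062,.07),box(-.06,.06,-.003,.003,0,.07)]
pb,f=fit([(S,m("scene","beam")),(Z,m("side","beam"))],BE,[b0[0],b0[1],0.]);print("beam",pb,f)
from itertools import product
for a,b in product(D["scene","nut0"],D["side","nut0"]):
    P=tri([(S,a["xy"]),(Z,b["xy"])]); e=np.linalg.norm(proj(S,P)-a["xy"])+np.linalg.norm(proj(Z,P)-b["xy"])
    if e<6: 
        q,f=fit([(S,a["region"]),(Z,b["region"])],[box(-.013,.013,-.013,.013,0,.015)],[P[0],P[1],0],steps=(.005,.005,.3))
        print("nut",np.round(a["xy"]),np.round(b["xy"]),P.round(3),e.round(1),q.round(3),round(f,2),S["frame"][int(a["xy"][1]),int(a["xy"][0])])
pickle.dump(dict(demag=p,dish=pd,beam=pb),open("pose.pkl","wb"))
ov=S["frame"][:,:,::-1].copy()
for P,parts in((p,CH),(pd,DI),(pb,BE)):
    for b in parts: cv2.polylines(ov,[cv2.convexHull(proj(S,b@pose(P)[:3,:3].T+pose(P)[:3,3]).astype(np.float32)).astype(int)],True,(0,0,255))
oz=Z["frame"][:,:,::-1].copy()
for P,parts in((p,CH),(pd,DI),(pb,BE)):
    for b in parts: cv2.polylines(oz,[cv2.convexHull(proj(Z,b@pose(P)[:3,:3].T+pose(P)[:3,3]).astype(np.float32)).astype(int)],True,(0,0,255))
cv2.imwrite("pics/ov.png",np.hstack([cv2.resize(ov[200:400,140:400],(400,308)),cv2.resize(oz[170:370,190:450],(400,308))]))
E
python3 b.py
```

```text
handle [0.52395957 0.08865738 0.16695898]
can [0.72822039 0.29501514 0.06128021]
c0 [0.62739542 0.13799079 0.17938616] yaw0 -5.8381497200320105
chute fit [ 0.61956577  0.07563787 -6.39540359] 0.2868707850267949
mouth [ 0.608 -0.029  0.088] [[274. 276.]] [[267. 246.]]
handle [0.525 0.086 0.17 ] [[332. 245.]] [[299. 244.]]
green [0.475 0.092 0.125] [[342. 246.]] [[323. 263.]]
ped [ 0.603 -0.075  0.03 ] [[261. 284.]] [[272. 255.]]
dish [ 0.45487368 -0.14112774 -6.59872991] 0.11254691599960143
beam [ 0.58279141 -0.3666736   0.06340853] 0.049154165336738
nut [447. 298.] [356. 399.] [0.414 0.363 0.   ] 2.2 [ 0.42   0.367 -1.097] 0.13 [182 179 168]
nut [395. 270.] [394. 363.] [ 0.321  0.198 -0.067] 4.1 [ 0.321  0.198 -0.8  ] 1.0 [93 90 86]
nut [395. 270.] [367. 340.] [0.385 0.21  0.007] 0.0 [0.387 0.21  0.225] 0.32 [93 90 86]
nut [384. 253.] [392. 325.] [0.328 0.159 0.001] 1.3 [0.327 0.162 0.419] 0.29 [ 90 214 208]
nut [384. 253.] [421. 339.] [ 0.259  0.139 -0.065] 3.8 [ 0.259  0.139 -0.8  ] 1.0 [ 90 214 208]
nut [406. 245.] [392. 325.] [0.335 0.217 0.058] 1.9 [ 0.335  0.217 -0.8  ] 1.0 [175  97 217]
nut [406. 245.] [421. 339.] [ 0.271  0.203 -0.   ] 0.5 [ 0.277  0.206 -1.42 ] 0.28 [175  97 217]
nut [406. 245.] [262. 240.] [0.582 0.266 0.3  ] 3.9 [ 0.582  0.266 -0.8  ] 1.0 [175  97 217]
nut [412. 286.] [354. 361.] [0.416 0.27  0.005] 0.5 [0.415 0.27  0.004] 0.29 [184 180 170]
nut [435. 336.] [292. 399.] [0.54  0.366 0.003] 1.8 [0.539 0.363 0.048] 0.16 [214 210 197]
nut [423. 268.] [394. 363.] [0.336 0.273 0.001] 1.4 [0.34  0.273 0.453] 0.23 [101 230 226]
nut [423. 268.] [367. 340.] [0.394 0.279 0.066] 5.3 [ 0.394  0.279 -0.8  ] 1.0 [101 230 226]
```

View pics/ov.png

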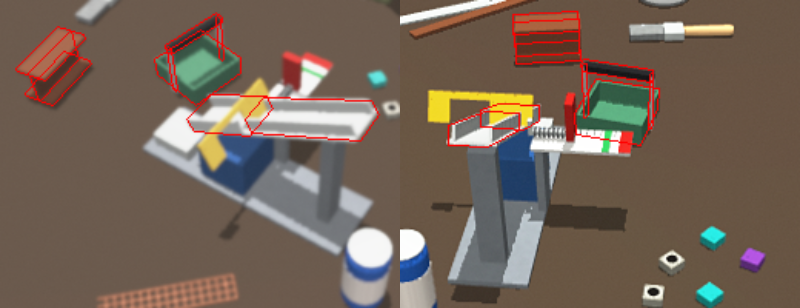

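The overlay sits well on the dish, beam and chute. The demag is at about (0.62, 0.076) with yaw -0.11. I'll go over the nuts with the wrist camera to refine this.

```bash
cat > plan.py <<'E'
# plan.py x y z yawY [tilt] [N]: equal rows from here to TCP pose (yawY: heading of tool y; tilt about the demag's x axis)
from h import *; import sys
def ori(a,t=0,dy=None):
    y=np.array([np.cos(a),np.sin(a),0]);z=np.array([0,0,-1.]);M=np.c_[np.cross(y,z),y,z]
    if t: M=R.from_rotvec(t*np.array([np.cos(dy),np.sin(dy),0])).as_matrix()@M
    return M
def plan(x,y,z,a,t=0,N=0):
    s=state();M0=R.from_quat(s["orientation"]).as_matrix();p=np.array([x,y,z])
    M=ori(a,t,a-np.pi/2)
    rv=R.from_matrix(M0.T@M).as_rotvec();dp=M0.T@(p-s["eef_pos"])
    N=int(N) or max(1,int(np.ceil(max(np.linalg.norm(dp)/.028,np.linalg.norm(rv)/.06))))
    r=np.round(rv/N/.08,2);Rr=R.from_rotvec(r*.08).as_matrix()
    A=sum(np.linalg.matrix_power(Rr,k) for k in range(N));d=np.round(np.linalg.solve(A,dp)/.04,2)
    rest=np.linalg.matrix_power(Rr.T,N)@(dp-A@d*.04)/.04
    f=lambda v:",".join("%g"%q for q in np.round(v,2)+0.)
    print(f"N={N} row [{f(d)},{f(r)}]  then [{f(rest)},0,0,0]  (dist {np.linalg.norm(dp)*1e3:.0f}mm rot {np.linalg.norm(rv):.2f})")
if __name__=="__main__": plan(*map(float,sys.argv[1:]))
E
python3 plan.py .5 .25 .36 1.459
```

```text
N=16 row [-0.51,-0.38,-0.19,0,0,-0.24]  then [0,-0.05,0.01,0,0,0]  (dist 425mm rot 0.30)
```

```bash
python3 -m inch '[[[-0.51,-0.38,-0.19,0,0,-0.24],[-0.51,-0.38,-0.19,0,0,-0.24],[-0.51,-0.38,-0.19,0,0,-0.24],[-0.51,-0.38,-0.19,0,0,-0.24],[-0.51,-0.38,-0.19,0,0,-0.24],[-0.51,-0.38,-0.19,0,0,-0.24],[-0.51,-0.38,-0.19,0,0,-0.24],[-0.51,-0.38,-0.19,0,0,-0.24],[-0.51,-0.38,-0.19,0,0,-0.24],[-0.51,-0.38,-0.19,0,0,-0.24],[-0.51,-0.38,-0.19,0,0,-0.24],[-0.51,-0.38,-0.19,0,0,-0.24]]]' 0 && python3 -m inch '[[[-0.51,-0.38,-0.19,0,0,-0.24],[-0.51,-0.38,-0.19,0,0,-0.24],[-0.51,-0.38,-0.19,0,0,-0.24],[-0.51,-0.38,-0.19,0,0,-0.24],[0,-0.05,0,0,0,0],[0,0,0,0,0,0]]]'
cat > w.py <<'E'
from h import *; import sys
c=snap("wrist"); D={"c":c}
cv2.imwrite(f"pics/{sys.argv[1]}.png",c["frame"][:,:,::-1])
for k in sys.argv[2:]:
    r=finder.silhouettes(k,"wrist"); D[k]=r
    print(k,[(round(float(x["score"]),2),np.round(x["xy"]).astype(int).tolist(),int(x["region"].sum()),onz(c,x["xy"],.008)[0].round(3)[:2].tolist()) for x in r])
pickle.dump(D,open(sys.argv[1]+".pkl","wb"))
E
python3 w.py w1 nut0 chute shutter dish
```

```text
time: 2.35
eef_pos: [0.4294, 0.3238, 0.3304]
orientation: [0.091, 0.996, 0.0, 0.0]
contact_force: [1.4, -0.0, -0.3]
width: 0.997
grasp_force: 0.0
time: 2.95
eef_pos: [0.4996, 0.2499, 0.3602]
orientation: [0.054, 0.999, 0.0, -0.0]
contact_force: [0.0, -0.2, -0.4]
width: 0.999
grasp_force: 0.0
nut0 [(0.91, [413, 108], 659, [0.422, 0.369]), (0.85, [328, 112], 539, [0.416, 0.272]), (0.78, [413, 208], 552, [0.539, 0.364]), (0.73, [271, 92], 565, [0.386, 0.209]), (0.71, [220, 41], 659, [0.328, 0.161]), (0.55, [320, 42], 710, [0.341, 0.271])]
chute [(0.74, [236, 401], 6846, [0.786, 0.105])]
shutter [(0.89, [139, 279], 3511, [0.593, 0.009])]
dish [(0.78, [19, 190], 3914, [0.464, -0.108])]
```

View pics/w1.png

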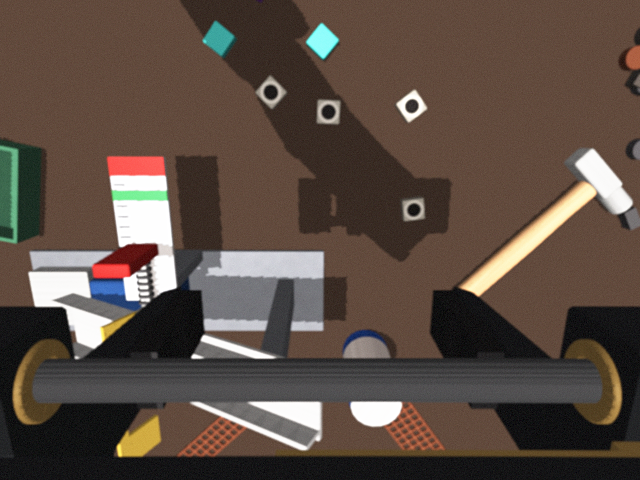

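The wrist view shows the four steel nuts at (271,92), (328,112), (412,105) and (413,209). The turquoise look-alikes are at (218,40) and (322,42). The base plate's near edge runs from (30,252) to (323,252), and the green mark is at (140,195).

Run:
```python
from h import *
D=pickle.load(open("w1.pkl","rb"));c=D["c"];P=pickle.load(open("pose.pkl","rb"));p=P["demag"].copy();p[2]+=2*np.pi;P["demag"]=p
im=c["frame"].astype(int)
b=onz(c,[[30,252],[323,252],[323,330]],.008);print("base",b.round(4),"yaw",np.arctan2(b[1,1]-b[0,1],b[1,0]-b[0,0])-np.pi/2)
g=(im[:,:,1]-im[:,:,0]>60)&(im[:,:,1]-im[:,:,2]>60); g[:,:100]=0;g[230:]=0;g[:150]=0; g[:,200:]=0
ys,xs=np.nonzero(g);print(len(xs),xs.mean(),ys.mean()); G=onz(c,[[xs.mean(),ys.mean()]],.125)[0]
print("green world",G,"from fit",pose(p)[:3,:3]@[-.145,0,.125]+pose(p)[:3,3])
# line direction of green
l=cv2.fitLine(np.c_[xs,ys].astype(np.float32),cv2.DIST_L2,0,.01,.01).ravel();q=onz(c,[[l[2]-20*l[0],l[3]-20*l[1]],[l[2]+20*l[0],l[3]+20*l[1]]],.125);print("green yaw",np.arctan2(q[1,1]-q[0,1],q[1,0]-q[0,0])-np.pi/2)
N=[]
for r in D["nut0"]:
    u,v=np.round(r["xy"]).astype(int)
    col=np.median(im[r["region"]],0)
    f,e=fit([(c,r["region"])],[box(-.013,.013,-.013,.013,0,.015)],[*onz(c,r["xy"],.008)[0][:2],0],steps=(.005,.005,.3))
    f[2]=(f[2]+np.pi/4)%(np.pi/2)-np.pi/4
    print("nut",(u,v),f.round(4),round(e,3),col)
pickle.dump(P,open("pose.pkl","wb"))
# refit demag w/ chute+green+handle
S=pickle.load(open("d.pkl","rb"))
```

```text
base [[ 0.542  -0.118   0.008 ]
 [ 0.5823  0.248   0.008 ]
 [ 0.6902  0.2366  0.008 ]] yaw -0.10956525233567671
494 139.165991902834 194.9919028340081
green world [0.47307856 0.0862837  0.125     ] from fit [0.4754778  0.09187539 0.125     ]
green yaw -0.11068857513618968
nut (np.int64(413), np.int64(108)) [0.4198 0.3646 0.5393] 0.044 [226. 216. 201.]
nut (np.int64(328), np.int64(112)) [ 0.4155  0.2701 -0.1117] 0.077 [146. 137. 128.]
nut (np.int64(413), np.int64(208)) [0.5389 0.3622 0.0116] 0.074 [121.5 113.  105. ]
nut (np.int64(271), np.int64(92)) [0.3866 0.2088 0.6879] 0.1 [149. 141. 130.]
nut (np.int64(220), np.int64(41)) [0.3261 0.1599 0.6978] 0.125 [ 59. 164. 158.]
nut (np.int64(320), np.int64(42)) [0.3412 0.2716 0.7325] 0.04 [142. 253. 251.]
```

Run:
```python
from h import *
W=pickle.load(open("w1.pkl","rb"))["c"];D=pickle.load(open("d.pkl","rb"))
P=pickle.load(open("pose.pkl","rb"))
HB=[box(-.101,-.089,-.015,.015,.131,.195)]
p0=np.array([.6175,.073,-.110])
obs=[]
for n,c in(("scene",D["scene"]),("side",D["side"]),("wrist",W)):
    im=cv2.cvtColor(c["frame"],cv2.COLOR_RGB2HSV).astype(int)
    r=((im[:,:,0]<8)|(im[:,:,0]>172))&(im[:,:,1]>170)&(im[:,:,2]>60)
    near=cv2.dilate(mask(c,HB,pose(p0)).astype(np.uint8),np.ones((9,9)))>0
    k,l=cv2.connectedComponents((r&near).astype(np.uint8)); 
    i=max(range(1,k),key=lambda j:(l==j).sum()); r=l==i
    obs.append((c,r)); ys,xs=np.nonzero(r);print(n,r.sum(),mask(c,HB,pose(p0)).sum(),(xs.min(),xs.max(),ys.min(),ys.max()))
for sel in([0,1,2],[0,1],[2]):
    def cost(q):
        p=np.array([*q,-.110]);return sum(1-(m&r).sum()/(m|r).sum() for c,r in[obs[i] for i in sel] for m in[mask(c,HB,pose(p))])/len(sel)
    r=minimize(cost,p0[:2],method='Nelder-Mead',options=dict(initial_simplex=p0[:2]+np.array([[0,0],[.008,0],[0,.008]]),xatol=1e-4));print(sel,r.x,r.fun)
```

```text
scene 164 360 (np.int64(325), np.int64(334), np.int64(235), np.int64(256))
side 201 281 (np.int64(297), np.int64(304), np.int64(230), np.int64(260))
wrist 1383 1810 (np.int64(93), np.int64(156), np.int64(245), np.int64(278))
[0, 1, 2] [0.61876263 0.06910757] 0.3364470588309041
[0, 1] [0.61631506 0.06509662] 0.3821633397056863
[2] [0.6174375  0.07165625] 0.22128378378378377
```

```bash
python3 plan.py .539 .362 .06 1.582; python3 plan.py .539 .362 .004 1.582
```

```text
N=12 row [-0.07,0.23,0.63,0,0,-0.12]  then [-0.03,0.06,-0.06,0,0,0]  (dist 322mm rot 0.12)
N=14 row [-0.06,0.2,0.64,0,0,-0.1]  then [-0.03,0.02,-0.06,0,0,0]  (dist 375mm rot 0.12)
```

```bash
python3 -m inch '[[[-0.07,0.23,0.63,0,0,-0.12],[-0.07,0.23,0.63,0,0,-0.12],[-0.07,0.23,0.63,0,0,-0.12],[-0.07,0.23,0.63,0,0,-0.12],[-0.07,0.23,0.63,0,0,-0.12],[-0.07,0.23,0.63,0,0,-0.12],[-0.07,0.23,0.63,0,0,-0.12],[-0.07,0.23,0.63,0,0,-0.12],[-0.07,0.23,0.63,0,0,-0.12],[-0.07,0.23,0.63,0,0,-0.12],[-0.07,0.23,0.63,0,0,-0.12],[-0.07,0.23,0.63,0,0,-0.12]]]' 0.35 && python3 -m inch '[[[-0.03,0.06,-0.06,0,0,0],[0,0,0,0,0,0]]]'; python3 w.py w2 nut0; python3 plan.py .539 .362 .004 1.582
```

```text
time: 4.4
eef_pos: [0.5388, 0.3598, 0.0568]
orientation: [-0.005, 1.0, 0.0, -0.0]
contact_force: [0.1, -0.7, -0.0]
width: 0.652
grasp_force: 0.0
time: 4.6
eef_pos: [0.5402, 0.362, 0.0608]
orientation: [-0.005, 1.0, 0.0, -0.0]
contact_force: [-0.2, 0.6, -0.2]
width: 0.647
grasp_force: 0.0
nut0 [(0.82, [332, 17], 2406, [0.425, 0.367]), (0.78, [320, 267], 2878, [0.54, 0.363]), (0.55, [113, 13], 1875, [0.425, 0.273])]
N=3 row [0.02,0.01,0.48,0,0.01,-0.01]  then [0,-0.01,0.01,0,0,0]  (dist 58mm rot 0.00)
```

View pics/w2.png

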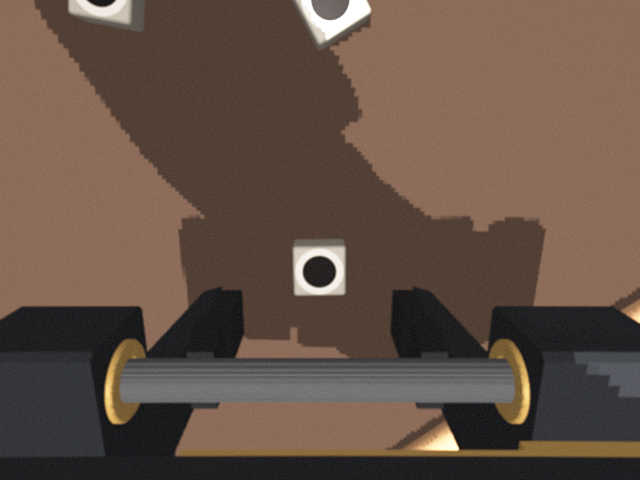

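This is a white-grey steel nut, centred between the fingers at (320,267), so it isn't a look-alike. I'll descend, grip and lift.

```bash
python3 -m inch '[[[0.02,0.01,0.48,0,0,0],[0.02,0.01,0.48,0,0,0],[0.02,0.01,0.45,0,0,0],[0,0,0,0,0,0]]]' && python3 -m inch '[[[0,0,0,0,0,0],[0,0,0,0,0,0],[0,0,0,0,0,0],[0,0,0,0,0,0],[0,0,0,0,0,0]]]' 1 25 && python3 -m inch '[[[0,0,-0.5,0,0,0],[0,0,-0.8,0,0,0],[0,0,-0.8,0,0,0],[0,0,-0.8,0,0,0],[0,0,-0.8,0,0,0],[0,0,-0.8,0,0,0],[0,0,-0.8,0,0,0],[0,0,-0.8,0,0,0]]]'
cat > pl.py <<'E'
from plan import *
T=pose([.6174,.071,-.110])
def chute(v): # chute coords->world
    q=R.from_euler('x',.5).as_matrix()@np.array(v)+[0,0,.145]; return T[:3,:3]@q+T[:3,3]
if __name__=="__main__":
    tip=float(sys.argv[1]) # height of tcp above chute floor
    for h in (.05+tip,tip):
        w=chute([0,.15,h]);print(h,w.round(4)); plan(*w,-.110+np.pi/2,.5)
E
python3 pl.py .006
```

```text
time: 5.1
eef_pos: [0.537, 0.361, 0.0025]
orientation: [-0.004, 1.0, -0.001, -0.001]
contact_force: [-0.6, -0.0, 0.5]
width: 0.65
grasp_force: 0.0
time: 5.6
eef_pos: [0.5385, 0.3624, 0.0046]
orientation: [-0.004, 1.0, 0.0, 0.0]
contact_force: [0.5, 0.1, 4.0]
width: 0.292
grasp_force: 25.0
time: 6.4
eef_pos: [0.5378, 0.3618, 0.2492]
orientation: [-0.004, 1.0, -0.0, -0.0]
contact_force: [-0.1, 0.0, -0.8]
width: 0.293
grasp_force: 25.0
0.056 [0.6289 0.1752 0.2661]
N=9 row [-0.28,-0.49,-0.16,-0.69,-0.04,0.16]  then [0.04,-0.01,0.02,0,0,0]  (dist 208mm rot 0.51)
0.006 [0.6315 0.199  0.2222]
N=9 row [-0.28,-0.45,-0.02,-0.69,-0.04,0.16]  then [0.01,-0.01,-0.02,0,0,0]  (dist 190mm rot 0.51)
```

```bash
python3 -m inch '[[[-0.28,-0.49,-0.16,-0.69,-0.04,0.16],[-0.28,-0.49,-0.16,-0.69,-0.04,0.16],[-0.28,-0.49,-0.16,-0.69,-0.04,0.16],[-0.28,-0.49,-0.16,-0.69,-0.04,0.16],[-0.28,-0.49,-0.16,-0.69,-0.04,0.16],[-0.28,-0.49,-0.16,-0.69,-0.04,0.16],[-0.28,-0.49,-0.16,-0.69,-0.04,0.16],[-0.28,-0.49,-0.16,-0.69,-0.04,0.16],[-0.28,-0.49,-0.16,-0.69,-0.04,0.16],[0,0,0,0,0,0]]]'; python3 pl.py .009
python3 - <<'E'
from h import *
a=snap("scene")["frame"][200:380,200:440,::-1];b=snap("side")["frame"][150:330,160:400,::-1]
cv2.imwrite("pics/pl1.png",np.hstack([cv2.resize(a,(400,300)),cv2.resize(b,(400,300))]))
E
```

```text
time: 7.4
eef_pos: [0.6327, 0.1666, 0.2626]
orientation: [0.059, 0.968, 0.244, 0.013]
contact_force: [0.5, 0.1, -0.5]
width: 0.288
grasp_force: 25.0
0.059000000000000004 [0.6287 0.1737 0.2687]
N=1 row [0.12,0.22,-0.06,-0.09,0.03,-0.13]  then [0,0,0,0,0,0]  (dist 10mm rot 0.01)
0.009 [0.6314 0.1976 0.2248]
N=2 row [0.06,0.11,0.6,-0.04,0.02,-0.06]  then [0,0,0,0,0,0]  (dist 49mm rot 0.01)
```

View pics/pl1.png

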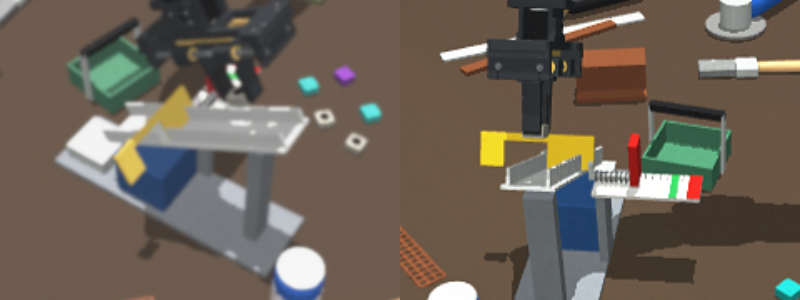

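The nut hangs above the chute's centre line, in line with it. I'll lower and release.

```bash
python3 -m inch '[[[0.12,0.22,-0.06,-0.09,0.03,-0.13],[0,0,0,0,0,0],[0,0,0.4,0,0,0],[0,0,0.4,0,0,0],[0,0,0.4,0,0,0],[0,0,0,0,0,0]]]'; python3 pl.py .009|tail -1
```

```text
time: 8.1
eef_pos: [0.6269, 0.208, 0.229]
orientation: [0.045, 0.967, 0.249, 0.012]
contact_force: [-0.8, -0.1, -0.6]
width: 0.291
grasp_force: 25.0
N=1 row [-0.14,-0.27,-0.03,0.06,-0.1,0.18]  then [0,0,0,0,0,0]  (dist 12mm rot 0.02)
```

```bash
python3 -m inch '[[[0,0,0,0,0,0],[0,0,0,0,0,0]]]'; for i in 1 2 3; do python3 pl.py .009|tail -1; done
```

```text
time: 8.3
eef_pos: [0.6294, 0.2056, 0.2311]
orientation: [0.047, 0.967, 0.249, 0.014]
contact_force: [-0.6, -0.8, -1.2]
width: 0.293
grasp_force: 25.0
N=1 row [-0.07,-0.25,0.04,0.06,-0.02,0.15]  then [0,0,0,0,0,0]  (dist 10mm rot 0.01)
N=1 row [-0.07,-0.25,0.04,0.06,-0.02,0.15]  then [0,0,0,0,0,0]  (dist 10mm rot 0.01)
N=1 row [-0.07,-0.25,0.04,0.06,-0.02,0.15]  then [0,0,0,0,0,0]  (dist 10mm rot 0.01)
```

```bash
python3 -m inch '[[[-0.06,-0.2,0.06,0.06,0,0.15],[0,0,0,0,0,0],[0,0,0,0,0,0]]]'; python3 -m inch '[[[0,0,0,0,0,0],[0,0,0,0,0,0],[0,0,0,0,0,0],[0,0,-0.5,0,0,0],[0,0,-0.8,0,0,0],[0,0,-0.8,0,0,0],[0,0,0,0,0,0],[0,0,0,0,0,0]]]' 0.5; python3 plan.py .42 .3646 .10 2.110;  python3 - <<'E'
from h import *
a=snap("scene")["frame"][200:380,200:440,::-1];b=snap("side")["frame"][150:330,160:400,::-1]
cv2.imwrite("pics/pl2.png",np.hstack([cv2.resize(a,(400,300)),cv2.resize(b,(400,300))]))
E
```

```text
time: 8.6
eef_pos: [0.6311, 0.1985, 0.224]
orientation: [0.054, 0.967, 0.247, 0.012]
contact_force: [-0.2, 0.1, 0.1]
width: 0.289
grasp_force: 25.0
time: 9.4
eef_pos: [0.6268, 0.1591, 0.2982]
orientation: [0.053, 0.967, 0.247, 0.012]
contact_force: [-0.0, -0.2, 0.2]
width: 0.503
grasp_force: 0.0
N=14 row [0.32,0.33,0.45,0.43,0.14,-0.57]  then [-0.06,0.05,0.03,0,0,0]  (dist 353mm rot 0.81)
```

View pics/pl2.png

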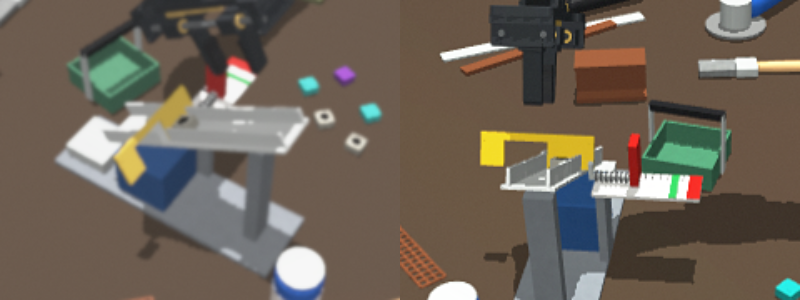

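The nut has slid down and rests at the shutter, with its hole visible at (183,120) in the left half. Next is the nut at (0.42, 0.365).

```bash
python3 -m inch '[[[0.32,0.33,0.45,0.43,0.14,-0.57],[0.32,0.33,0.45,0.43,0.14,-0.57],[0.32,0.33,0.45,0.43,0.14,-0.57],[0.32,0.33,0.45,0.43,0.14,-0.57],[0.32,0.33,0.45,0.43,0.14,-0.57],[0.32,0.33,0.45,0.43,0.14,-0.57],[0.32,0.33,0.45,0.43,0.14,-0.57],[0.32,0.33,0.45,0.43,0.14,-0.57],[0.32,0.33,0.45,0.43,0.14,-0.57],[0.32,0.33,0.45,0.43,0.14,-0.57],[0.32,0.33,0.45,0.43,0.14,-0.57],[0.32,0.33,0.45,0.43,0.14,-0.57]]]' 0.35; python3 -m inch '[[[0.32,0.33,0.45,0.43,0.14,-0.57],[0.32,0.33,0.45,0.43,0.14,-0.57],[-0.06,0.05,0,0,0,0],[0,0,0,0,0,0],[0,0,0,0,0,0]]]'
cat > nf.py <<'E'
from h import *; from plan import plan; import sys
D=pickle.load(open(sys.argv[1]+".pkl","rb"));c=D["c"]; P=None
for r in D["nut0"]:
    ys,xs=np.nonzero(r["region"]); edge=xs.min()<2 or ys.min()<2 or xs.max()>637
    col=np.median(c["frame"][r["region"]],0)
    f,e=fit([(c,r["region"])],[box(-.013,.013,-.013,.013,0,.015)],[*onz(c,r["xy"],.008)[0][:2],0],steps=(.005,.005,.3))
    f[2]=f[2]%(np.pi/2)
    print("nut",np.round(r["xy"]).astype(int),f.round(4),round(e,3),col,"cut" if edge else "")
E
python3 w.py w3 nut0 >/dev/null; python3 nf.py w3; python3 plan.py .42 .3646 .004 2.110
```

```text
time: 10.7
eef_pos: [0.4518, 0.3488, 0.1345]
orientation: [-0.225, 0.974, 0.036, 0.002]
contact_force: [1.1, 0.1, 0.1]
width: 0.652
grasp_force: 0.0
time: 11.2
eef_pos: [0.4209, 0.3639, 0.1013]
orientation: [-0.266, 0.964, 0.001, 0.002]
contact_force: [-0.2, -0.3, 0.6]
width: 0.651
grasp_force: 0.0
nut [322 246] [0.4199 0.365  0.5241] 0.098 [180. 171. 158.] 
nut [184 158] [0.4149 0.2713 1.4113] 0.111 [224.  213.5 198. ] 
nut [ 90 102] [0.4132 0.2164 0.5994] 0.08 [240. 232. 215.] 
nut [245  36] [0.3417 0.2724 0.7642] 0.065 [ 84. 214. 207.] 
N=4 row [0,0.01,0.61,0,0.01,0]  then [0.02,0,0,0,0,0]  (dist 98mm rot 0.00)
```

The nut from (0.387, 0.209) now lies at (0.413, 0.216), so it was knocked. I'm grasping the current one.

```bash
python3 -m inch '[[[0,0.01,0.61,0,0,0],[0,0.01,0.61,0,0,0],[0,0.01,0.61,0,0,0],[0.02,0.01,0.59,0,0,0],[0,0,0,0,0,0]]]' && python3 -m inch '[[[0,0,0,0,0,0],[0,0,0,0,0,0],[0,0,0,0,0,0],[0,0,0,0,0,0],[0,0,0,0,0,0]]]' 1 25 && python3 -m inch '[[[0,0,-0.5,0,0,0],[0,0,-0.8,0,0,0],[0,0,-0.8,0,0,0],[0,0,-0.8,0,0,0],[0,0,-0.8,0,0,0],[0,0,-0.8,0,0,0],[0,0,-0.8,0,0,0],[0,0,-0.8,0,0,0],[0,0,-0.5,0,0,0],[0,0,0,0,0,0],[0,0,0,0,0,0]]]'; python3 pl.py .009
```

```text
time: 11.8
eef_pos: [0.418, 0.3638, 0.0024]
orientation: [-0.267, 0.964, -0.001, -0.0]
contact_force: [-0.2, -0.7, -0.5]
width: 0.651
grasp_force: 0.0
time: 12.3
eef_pos: [0.4188, 0.366, 0.0052]
orientation: [-0.267, 0.964, 0.001, 0.002]
contact_force: [0.3, -0.6, 5.8]
width: 0.293
grasp_force: 25.0
time: 13.4
eef_pos: [0.4175, 0.3647, 0.2679]
orientation: [-0.267, 0.964, 0.0, 0.001]
contact_force: [0.3, -0.8, -1.0]
width: 0.296
grasp_force: 25.0
0.059000000000000004 [0.6287 0.1737 0.2687]
N=14 row [-0.29,-0.42,-0.09,-0.43,-0.14,0.57]  then [-0.02,-0.02,-0.05,0,0,0]  (dist 285mm rot 0.82)
0.009 [0.6314 0.1976 0.2248]
N=14 row [-0.3,-0.4,-0.01,-0.43,-0.14,0.57]  then [-0.02,-0.01,0.05,0,0,0]  (dist 275mm rot 0.82)
```

```bash
python3 -m inch '[[[-0.29,-0.42,-0.09,-0.43,-0.14,0.57],[-0.29,-0.42,-0.09,-0.43,-0.14,0.57],[-0.29,-0.42,-0.09,-0.43,-0.14,0.57],[-0.29,-0.42,-0.09,-0.43,-0.14,0.57],[-0.29,-0.42,-0.09,-0.43,-0.14,0.57],[-0.29,-0.42,-0.09,-0.43,-0.14,0.57],[-0.29,-0.42,-0.09,-0.43,-0.14,0.57],[-0.29,-0.42,-0.09,-0.43,-0.14,0.57],[-0.29,-0.42,-0.09,-0.43,-0.14,0.57],[-0.29,-0.42,-0.09,-0.43,-0.14,0.57],[-0.29,-0.42,-0.09,-0.43,-0.14,0.57],[-0.29,-0.42,-0.09,-0.43,-0.14,0.57]]]'; python3 -m inch '[[[-0.29,-0.42,-0.09,-0.43,-0.14,0.57],[-0.29,-0.42,-0.09,-0.43,-0.14,0.57],[-0.02,-0.02,-0.05,0,0,0],[0,0,0,0,0,0],[0,0,0,0,0,0],[0,0,0,0,0,0]]]';python3 pl.py .009
```

```text
time: 14.6
eef_pos: [0.606, 0.2089, 0.273]
orientation: [0.008, 0.977, 0.214, 0.009]
contact_force: [-0.1, -0.2, -1.3]
width: 0.295
grasp_force: 25.0
time: 15.2
eef_pos: [0.628, 0.1764, 0.2695]
orientation: [0.051, 0.967, 0.247, 0.012]
contact_force: [0.1, -0.0, -0.9]
width: 0.292
grasp_force: 25.0
0.059000000000000004 [0.6287 0.1737 0.2687]
N=1 row [-0.02,-0.07,-0.01,0.01,-0.06,0.03]  then [0,0,0,0,0,0]  (dist 3mm rot 0.01)
0.009 [0.6314 0.1976 0.2248]
N=2 row [-0.01,-0.03,0.62,0,-0.03,0.02]  then [-0.01,-0.01,0,0,0,0]  (dist 50mm rot 0.01)
```

```bash
python3 -m inch '[[[-0.01,-0.03,0.4,0,0,0],[-0.01,-0.03,0.4,0,0,0],[-0.01,-0.01,0.43,0,0,0],[0,0,0,0,0,0],[0,0,0,0,0,0]]]'; python3 -m inch '[[[0,0,0,0,0,0],[0,0,0,0,0,0],[0,0,0,0,0,0],[0,0,-0.5,0,0,0],[0,0,-0.8,0,0,0],[0,0,-0.8,0,0,0],[0,0,0,0,0,0],[0,0,0,0,0,0]]]' 0.5; python3 plan.py .413 .2165 .10 0.6
```

```text
time: 15.7
eef_pos: [0.632, 0.196, 0.2249]
orientation: [0.052, 0.967, 0.247, 0.012]
contact_force: [-0.6, 0.0, 1.1]
width: 0.294
grasp_force: 25.0
time: 16.5
eef_pos: [0.6285, 0.1545, 0.2988]
orientation: [0.053, 0.967, 0.247, 0.013]
contact_force: [-0.2, 0.8, -0.6]
width: 0.497
grasp_force: 0.0
N=17 row [0.31,-0.16,0.28,0.34,-0.16,0.62]  then [-0.03,0.02,-0.08,0,0,0]  (dist 300mm rot 0.99)
```

```bash
python3 -m inch '[[[0.31,-0.16,0.28,0.34,-0.16,0.62],[0.31,-0.16,0.28,0.34,-0.16,0.62],[0.31,-0.16,0.28,0.34,-0.16,0.62],[0.31,-0.16,0.28,0.34,-0.16,0.62],[0.31,-0.16,0.28,0.34,-0.16,0.62],[0.31,-0.16,0.28,0.34,-0.16,0.62],[0.31,-0.16,0.28,0.34,-0.16,0.62],[0.31,-0.16,0.28,0.34,-0.16,0.62],[0.31,-0.16,0.28,0.34,-0.16,0.62],[0.31,-0.16,0.28,0.34,-0.16,0.62],[0.31,-0.16,0.28,0.34,-0.16,0.62],[0.31,-0.16,0.28,0.34,-0.16,0.62]]]' 0.4; python3 -m inch '[[[0.31,-0.16,0.28,0.34,-0.16,0.62],[0.31,-0.16,0.28,0.34,-0.16,0.62],[0.31,-0.16,0.28,0.34,-0.16,0.62],[0.31,-0.16,0.28,0.34,-0.16,0.62],[0.31,-0.16,0.28,0.34,-0.16,0.62],[0,0,0,0,0,0],[0,0,0,0,0,0]]]'; 
python3 w.py w4 nut0 >/dev/null; python3 nf.py w4; python3 plan.py .413 .2165 .004 0.6
```

```text
time: 17.7
eef_pos: [0.4726, 0.1895, 0.1517]
orientation: [0.353, 0.933, 0.076, 0.003]
contact_force: [-0.4, 1.1, -1.5]
width: 0.598
grasp_force: 0.0
time: 18.4
eef_pos: [0.4107, 0.2174, 0.096]
orientation: [0.466, 0.885, 0.002, -0.0]
contact_force: [0.2, -0.1, 1.1]
width: 0.598
grasp_force: 0.0
nut [269  97] [0.3421 0.2718 0.7406] 0.057 [ 87. 218. 212.] 
nut [104 132] [0.2772 0.2062 1.0022] 0.033 [144.5  68.  181. ] 
nut [382 179] [0.4149 0.2709 1.416 ] 0.068 [193. 184. 170.] 
nut [146 249] [0.3271 0.1606 0.8226] 0.091 [154. 255. 255.] 
nut [319 253] [0.4134 0.2162 0.6313] 0.098 [184. 174. 160.] 
N=4 row [-0.01,0,0.58,0.01,-0.01,0]  then [0.02,0.02,0,0,0,0]  (dist 93mm rot 0.00)
```

```bash
python3 -m inch '[[[0,0.01,0.58,0,0,0],[0,0.01,0.58,0,0,0],[0,0,0.58,0,0,0],[0,0,0.56,0,0,0],[0,0,0,0,0,0]]]' && python3 -m inch '[[[0,0,0,0,0,0],[0,0,0,0,0,0],[0,0,0,0,0,0],[0,0,0,0,0,0],[0,0,0,0,0,0]]]' 1 25 && python3 -m inch '[[[0,0,-0.5,0,0,0],[0,0,-0.8,0,0,0],[0,0,-0.8,0,0,0],[0,0,-0.8,0,0,0],[0,0,-0.8,0,0,0],[0,0,-0.8,0,0,0],[0,0,-0.8,0,0,0],[0,0,-0.8,0,0,0],[0,0,-0.5,0,0,0],[0,0,0,0,0,0],[0,0,0,0,0,0]]]'; python3 pl.py .009
```

```text
time: 19.0
eef_pos: [0.4153, 0.2188, 0.0061]
orientation: [0.468, 0.884, -0.001, -0.002]
contact_force: [-1.0, 0.3, -0.0]
width: 0.599
grasp_force: 0.0
time: 19.5
eef_pos: [0.415, 0.2199, 0.0083]
orientation: [0.467, 0.884, 0.0, -0.002]
contact_force: [-0.8, -0.5, 6.8]
width: 0.296
grasp_force: 25.0
time: 20.6
eef_pos: [0.4153, 0.2194, 0.2713]
orientation: [0.467, 0.884, -0.0, -0.002]
contact_force: [-0.6, 0.1, -1.3]
width: 0.289
grasp_force: 25.0
0.059000000000000004 [0.6287 0.1737 0.2687]
N=17 row [-0.31,0.11,0.02,-0.35,0.16,-0.62]  then [-0.04,0.08,0,0,0,0]  (dist 218mm rot 0.99)
0.009 [0.6314 0.1976 0.2248]
N=17 row [-0.3,0.13,0.09,-0.35,0.16,-0.62]  then [0,0.03,0.02,0,0,0]  (dist 222mm rot 0.99)
```

```bash
python3 -m inch '[[[-0.31,0.11,0.02,-0.35,0.16,-0.62],[-0.31,0.11,0.02,-0.35,0.16,-0.62],[-0.31,0.11,0.02,-0.35,0.16,-0.62],[-0.31,0.11,0.02,-0.35,0.16,-0.62],[-0.31,0.11,0.02,-0.35,0.16,-0.62],[-0.31,0.11,0.02,-0.35,0.16,-0.62],[-0.31,0.11,0.02,-0.35,0.16,-0.62],[-0.31,0.11,0.02,-0.35,0.16,-0.62],[-0.31,0.11,0.02,-0.35,0.16,-0.62],[-0.31,0.11,0.02,-0.35,0.16,-0.62],[-0.31,0.11,0.02,-0.35,0.16,-0.62],[-0.31,0.11,0.02,-0.35,0.16,-0.62]]]'; python3 -m inch '[[[-0.31,0.11,0.02,-0.35,0.16,-0.62],[-0.31,0.11,0.02,-0.35,0.16,-0.62],[-0.31,0.11,0.02,-0.35,0.16,-0.62],[-0.31,0.11,0.02,-0.35,0.16,-0.62],[-0.31,0.11,0.02,-0.35,0.16,-0.62],[-0.04,0.08,0,0,0,0],[0,0,0,0,0,0],[0,0,0,0,0,0],[0,0,0,0,0,0]]]';python3 pl.py .011
```

```text
time: 21.8
eef_pos: [0.5613, 0.1657, 0.2621]
orientation: [0.181, 0.967, 0.181, 0.007]
contact_force: [1.4, -1.4, -2.0]
width: 0.288
grasp_force: 25.0
time: 22.7
eef_pos: [0.6284, 0.1744, 0.2687]
orientation: [0.053, 0.966, 0.251, 0.012]
contact_force: [0.1, -0.3, -1.3]
width: 0.29
grasp_force: 25.0
0.061 [0.6286 0.1728 0.2704]
N=1 row [-0.01,-0.01,-0.06,0.1,-0.05,-0.01]  then [0,0,0,0,0,0]  (dist 2mm rot 0.01)
0.011 [0.6313 0.1966 0.2266]
N=2 row [-0.01,-0.01,0.6,0.05,-0.02,-0.01]  then [0.01,0,-0.01,0,0,0]  (dist 48mm rot 0.01)
```

```bash
python3 -m inch '[[[-0.01,-0.01,0.4,0.08,0,0],[0,-0.01,0.4,0,0,0],[0,-0.01,0.38,0,0,0],[0,0,0,0,0,0],[0,0,0,0,0,0]]]'; python3 -m inch '[[[0,0,0,0,0,0],[0,0,0,0,0,0],[0,0,0,0,0,0],[0,0,-0.5,0,0,0],[0,0,-0.8,0,0,0],[0,0,-0.8,0,0,0],[0,0,0,0,0,0],[0,0,0,0,0,0]]]' 0.5; python3 plan.py .415 .271 .10 1.416
```

```text
time: 23.2
eef_pos: [0.6318, 0.1955, 0.2272]
orientation: [0.053, 0.967, 0.248, 0.012]
contact_force: [-0.2, 0.2, -0.3]
width: 0.293
grasp_force: 25.0
time: 24.0
eef_pos: [0.6281, 0.155, 0.3012]
orientation: [0.054, 0.967, 0.248, 0.013]
contact_force: [-0.6, 0.7, 0.5]
width: 0.501
grasp_force: 0.0
N=12 row [0.47,0.06,0.46,0.52,-0.01,0.05]  then [-0.01,0.01,-0.01,0,0,0]  (dist 315mm rot 0.50)
```

```bash
python3 -m inch '[[[0.47,0.06,0.46,0.52,-0.01,0.05],[0.47,0.06,0.46,0.52,-0.01,0.05],[0.47,0.06,0.46,0.52,-0.01,0.05],[0.47,0.06,0.46,0.52,-0.01,0.05],[0.47,0.06,0.46,0.52,-0.01,0.05],[0.47,0.06,0.46,0.52,-0.01,0.05],[0.47,0.06,0.46,0.52,-0.01,0.05],[0.47,0.06,0.46,0.52,-0.01,0.05],[0.47,0.06,0.46,0.52,-0.01,0.05],[0.47,0.06,0.46,0.52,-0.01,0.05],[0.47,0.06,0.46,0.52,-0.01,0.05],[0.47,0.06,0.46,0.52,-0.01,0.05]]]' 0.4; python3 -m inch '[[[0,0,0,0,0,0],[0,0,0,0,0,0],[0,0,0,0,0,0]]]'; 
python3 w.py w5 nut0 chute>/dev/null; python3 nf.py w5; python3 plan.py .415 .271 .004 1.416
```

```text
time: 25.2
eef_pos: [0.4119, 0.2714, 0.0977]
orientation: [0.078, 0.997, 0.0, -0.004]
contact_force: [-0.4, -0.8, 0.1]
width: 0.599
grasp_force: 0.0
time: 25.5
eef_pos: [0.4151, 0.27, 0.0996]
orientation: [0.08, 0.997, 0.002, -0.002]
contact_force: [0.3, -0.9, 0.1]
width: 0.6
grasp_force: 0.0
nut [320 248] [0.4153 0.2707 1.4027] 0.05 [173. 164. 150.] 
nut [ 96 126] [0.3269 0.1606 0.7986] 0.065 [152. 255. 254.] 
nut [301 118] [0.3413 0.272  0.7252] 0.044 [197. 255. 255.] 
nut [157  20] [0.2762 0.2064 1.0327] 0.053 [248. 165. 254.] cut
N=4 row [0,0,0.6,0.01,-0.01,-0.02]  then [0,0.02,0,0,0,0]  (dist 96mm rot 0.01)
```

```bash
python3 -m inch '[[[0,0,0.6,0,0,0],[0,0,0.6,0,0,0],[0,0,0.6,0,0,0],[0,0,0.58,0,0,0],[0,0,0,0,0,0]]]' && python3 -m inch '[[[0,0,0,0,0,0],[0,0,0,0,0,0],[0,0,0,0,0,0],[0,0,0,0,0,0],[0,0,0,0,0,0]]]' 1 25 && python3 -m inch '[[[0,0,-0.5,0,0,0],[0,0,-0.8,0,0,0],[0,0,-0.8,0,0,0],[0,0,-0.8,0,0,0],[0,0,-0.8,0,0,0],[0,0,-0.8,0,0,0],[0,0,-0.8,0,0,0],[0,0,-0.8,0,0,0],[0,0,-0.5,0,0,0],[0,0,0,0,0,0],[0,0,0,0,0,0]]]'; python3 pl.py .009
```

```text
time: 26.15
eef_pos: [0.4131, 0.2698, 0.0024]
orientation: [0.08, 0.997, 0.001, -0.004]
contact_force: [0.0, 0.0, 0.3]
width: 0.601
grasp_force: 0.0
time: 26.65
eef_pos: [0.414, 0.2714, 0.005]
orientation: [0.079, 0.997, 0.002, -0.002]
contact_force: [0.1, 0.6, 6.4]
width: 0.287
grasp_force: 25.0
time: 27.75
eef_pos: [0.4142, 0.2701, 0.2678]
orientation: [0.079, 0.997, 0.002, -0.003]
contact_force: [-0.6, -0.7, -1.0]
width: 0.289
grasp_force: 25.0
0.059000000000000004 [0.6287 0.1737 0.2687]
N=9 row [-0.63,-0.18,-0.05,-0.69,0.01,-0.07]  then [0.03,-0.01,0.02,0,0,0]  (dist 235mm rot 0.50)
0.009 [0.6314 0.1976 0.2248]
N=9 row [-0.63,-0.14,0.09,-0.69,0.01,-0.07]  then [0.04,-0.02,-0.03,0,0,0]  (dist 233mm rot 0.50)
```

```bash
python3 -m inch '[[[-0.63,-0.18,-0.05,-0.69,0.01,-0.07],[-0.63,-0.18,-0.05,-0.69,0.01,-0.07],[-0.63,-0.18,-0.05,-0.69,0.01,-0.07],[-0.63,-0.18,-0.05,-0.69,0.01,-0.07],[-0.63,-0.18,-0.05,-0.69,0.01,-0.07],[-0.63,-0.18,-0.05,-0.69,0.01,-0.07],[-0.63,-0.18,-0.05,-0.69,0.01,-0.07],[-0.63,-0.18,-0.05,-0.69,0.01,-0.07],[-0.63,-0.18,-0.05,-0.69,0.01,-0.07],[0,0,0,0,0,0],[0,0,0,0,0,0],[0,0,0,0,0,0]]]';python3 pl.py .009
```

```text
time: 28.95
eef_pos: [0.6289, 0.175, 0.2691]
orientation: [0.052, 0.968, 0.247, 0.012]
contact_force: [-0.6, 1.3, -0.8]
width: 0.294
grasp_force: 25.0
0.059000000000000004 [0.6287 0.1737 0.2687]
N=1 row [0,-0.03,-0.01,0,-0.06,0.03]  then [0,0,0,0,0,0]  (dist 1mm rot 0.01)
0.009 [0.6314 0.1976 0.2248]
N=2 row [0,-0.02,0.62,0,-0.03,0.01]  then [0,0.01,0,0,0,0]  (dist 50mm rot 0.01)
```

```bash
python3 -m inch '[[[0,-0.03,0.4,0,0,0],[0,-0.01,0.4,0,0,0],[0,0,0.42,0,0,0],[0,0,0,0,0,0],[0,0,0,0,0,0]]]'; python3 -m inch '[[[0,0,0,0,0,0],[0,0,0,0,0,0],[0,0,0,0,0,0],[0,0,-0.5,0,0,0],[0,0,-0.8,0,0,0],[0,0,-0.8,0,0,0],[0,0,0,0,0,0],[0,0,0,0,0,0]]]' 0.5; python3 plan.py .455 -.141 .26 1.255
```

```text
time: 29.45
eef_pos: [0.632, 0.1966, 0.2267]
orientation: [0.051, 0.968, 0.247, 0.013]
contact_force: [0.5, 0.5, -0.6]
width: 0.288
grasp_force: 25.0
time: 30.25
eef_pos: [0.6288, 0.1552, 0.3008]
orientation: [0.052, 0.968, 0.247, 0.014]
contact_force: [-0.6, -0.1, 0.0]
width: 0.5
grasp_force: 0.0
N=13 row [0.21,-0.63,-0.09,0.48,-0.05,0.2]  then [-0.01,-0.03,0.01,0,0,0]  (dist 346mm rot 0.54)
```

```bash
python3 -m inch '[[[0.21,-0.63,-0.09,0.48,-0.05,0.2],[0.21,-0.63,-0.09,0.48,-0.05,0.2],[0.21,-0.63,-0.09,0.48,-0.05,0.2],[0.21,-0.63,-0.09,0.48,-0.05,0.2],[0.21,-0.63,-0.09,0.48,-0.05,0.2],[0.21,-0.63,-0.09,0.48,-0.05,0.2],[0.21,-0.63,-0.09,0.48,-0.05,0.2],[0.21,-0.63,-0.09,0.48,-0.05,0.2],[0.21,-0.63,-0.09,0.48,-0.05,0.2],[0.21,-0.63,-0.09,0.48,-0.05,0.2],[0.21,-0.63,-0.09,0.48,-0.05,0.2],[0.21,-0.63,-0.09,0.48,-0.05,0.2]]]' 0; python3 -m inch '[[[0.21,-0.63,-0.09,0.48,-0.05,0.2],[0,0,0,0,0,0],[0,0,0,0,0,0],[0,0,0,0,0,0]]]'; python3 w.py w6 dish
python3 - <<'E'
from h import *
w=cv2.imread("pics/w6.png");a=snap("scene")["frame"][220:340,200:400,::-1]
cv2.imwrite("pics/c6.png",np.hstack([cv2.resize(w,(400,300)),cv2.resize(a,(400,240+60))]))
D=pickle.load(open("w6.pkl","rb"));c=D["c"];P=pickle.load(open("pose.pkl","rb"))
DI=[box(-.055,.055,-.055,.055,0,.04),box(-.059,-.055,-.005,.005,0,.1),box(.055,.059,-.005,.005,0,.1),box(-.059,.059,-.007,.007,.092,.106)]
f,e=fit([(c,D["dish"][0]["region"])],DI,[*P["dish"][:2],-.316],steps=(.01,.01,.1));print("dish wrist",f,e)
# bar: black pixels near predicted bar
E
```

```text
time: 31.45
eef_pos: [0.4693, -0.1184, 0.2565]
orientation: [0.151, 0.988, 0.018, -0.0]
contact_force: [-0.4, 0.0, 0.3]
width: 0.998
grasp_force: 0.0
time: 31.85
eef_pos: [0.4556, -0.1384, 0.2595]
orientation: [0.158, 0.987, -0.0, -0.001]
contact_force: [-0.1, 0.3, -0.7]
width: 1.004
grasp_force: 0.0
dish [(0.92, [311, 204], 15440, [0.457, -0.145]), (0.59, [157, 433], 3133, [0.652, -0.397])]
dish wrist [ 0.45395095 -0.14356002 -0.31864112] 0.027534496881103876
```

View pics/c6.png

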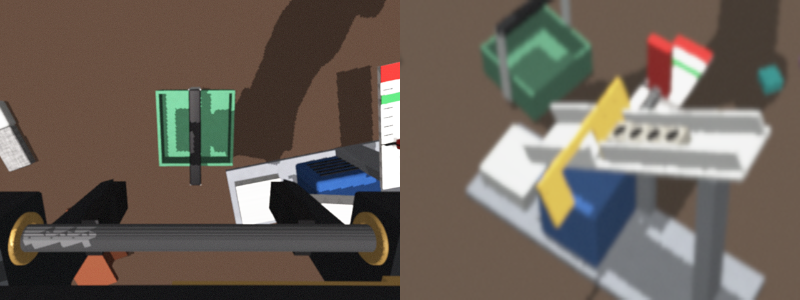

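All four nuts queue at the shutter, with their holes at (620–685,133) in the right half. The dish fit is tight at (0.454, -0.1435), yaw -0.319. Going for the bar.

```bash
python3 plan.py .454 -.1435 .087 1.252
```

```text
N=7 row [0,-0.02,0.62,0,0,0]  then [-0.01,0.02,-0.02,0,0,0]  (dist 173mm rot 0.00)
```

```bash
python3 -m inch '[[[0,-0.02,0.62,0,0,0],[0,-0.02,0.62,0,0,0],[0,-0.02,0.62,0,0,0],[0,-0.02,0.62,0,0,0],[0,-0.02,0.62,0,0,0],[0,-0.02,0.62,0,0,0],[0,0,0.6,0,0,0],[0,0,0,0,0,0],[0,0,0,0,0,0]]]' 0.4; python3 -m inch '[[[0,0,0,0,0,0],[0,0,0,0,0,0],[0,0,0,0,0,0],[0,0,0,0,0,0],[0,0,0,0,0,0],[0,0,0,0,0,0]]]' 1 50;  python3 -m inch '[[[0,0,-0.2,0,0,0],[0,0,-0.5,0,0,0],[0,0,-0.5,0,0,0],[0,0,0,0,0,0],[0,0,0,0,0,0]]]'
cat > pd.py <<'E'
from plan import *
# pd.py dy tcp_z : TCP target with the dish centre at demag (0, -.152+dy)
T=pose([.6174,.071,-.110]); w=T[:3,:3]@[0,-.152+float(sys.argv[1]),0]+T[:3,3]
print(w.round(4)); plan(w[0],w[1],float(sys.argv[2]),-.110+np.pi/2)
E
python3 pd.py -.10 .16
```

```text
time: 32.9
eef_pos: [0.4532, -0.1443, 0.0871]
orientation: [0.159, 0.987, -0.001, -0.001]
contact_force: [0.1, -0.7, 0.1]
width: 0.598
grasp_force: 0.0
time: 33.5
eef_pos: [0.4533, -0.1437, 0.0871]
orientation: [0.159, 0.987, -0.0, -0.001]
contact_force: [1.3, 1.7, 1.1]
width: 0.158
grasp_force: 49.9
time: 34.0
eef_pos: [0.4531, -0.1443, 0.1351]
orientation: [0.159, 0.987, -0.001, -0.0]
contact_force: [-0.3, 0.3, -4.3]
width: 0.153
grasp_force: 49.9
[ 0.5897 -0.1795  0.    ]
N=6 row [-0.59,-0.01,-0.1,0,0,-0.44]  then [0.01,-0.01,-0.03,0,0,0]  (dist 143mm rot 0.21)
```

```bash
python3 -m inch '[[[-0.59,-0.01,-0.1,0,0,-0.44],[-0.59,-0.01,-0.1,0,0,-0.44],[-0.59,-0.01,-0.1,0,0,-0.44],[-0.59,-0.01,-0.1,0,0,-0.44],[-0.59,-0.01,-0.1,0,0,-0.44],[-0.59,-0.01,-0.1,0,0,-0.44],[0,0,0,0,0,0],[0,0,0,0,0,0],[0,0,0,0,0,0]]]'; python3 pd.py -.10 .120; python3 w.py w7 dish
python3 - <<'E'
from h import *
D=pickle.load(open("w7.pkl","rb"));c=D["c"]
S=snap("scene");Z=snap("side")
r=[finder.silhouettes("dish",n)[0]["region"] for n in("scene","side")]
DI=[box(-.055,.055,-.055,.055,0,.04),box(-.059,-.055,-.005,.005,0,.1),box(.055,.059,-.005,.005,0,.1),box(-.059,.059,-.007,.007,.092,.106)]
w=cv2.imread("pics/w7.png"); a=S["frame"][210:330,190:350,::-1]
cv2.imwrite("pics/c7.png",np.hstack([cv2.resize(w,(400,300)),cv2.resize(a,(400,300))]))
E
```

```text
time: 34.9
eef_pos: [0.5883, -0.1788, 0.1575]
orientation: [0.055, 0.998, -0.0, -0.003]
contact_force: [-0.2, -0.7, -3.3]
width: 0.154
grasp_force: 49.9
[ 0.5897 -0.1795  0.    ]
N=2 row [-0.02,-0.01,0.47,0,-0.03,0]  then [0,0.01,0,0,0,0]  (dist 38mm rot 0.01)
dish [(0.72, [316, 234], 37329, [0.594, -0.181])]
```

View pics/c7.png

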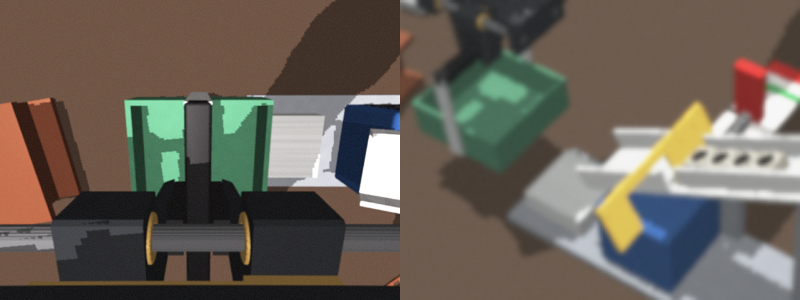

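Run:
```python
from h import *
c=pickle.load(open("w7.pkl","rb"))["c"]
g=cv2.cvtColor(c["frame"],cv2.COLOR_RGB2GRAY).astype(int)
print(g[205,495:540:2]); print(g[160:205:2,470])
T=np.linalg.inv(pose([.6174,.071,-.110]))
for uv in([520,184],[520,240]):
    w=onz(c,[uv],.03)[0];print(uv,w.round(4),(T[:3,:3]@w+T[:3,3]).round(4))
```

```text
[205 201 201 203 204 204 201 203 198 202 198 163 127 134 137 175 220 220
 225 224 224 163 133]
[137 134 134 135 133 130 134 131 130 132 131 106 128 199 199 204 202 198
 198 203 208 202 196]
[520, 184] [ 0.5698 -0.0426  0.03  ] [-0.0349 -0.1181  0.03  ]
[520, 240] [ 0.6084 -0.0419  0.03  ] [ 0.0034 -0.1132  0.03  ]
```

The pedestal edge reads demag (-0.035, -0.118) against the nominal (-0.035, -0.117), so the pose is good. I'll bring the dish in level.

```bash
python3 -m inch '[[[-0.02,0,0.47,0,0,0],[-0.02,0,0.47,0,0,0],[0,0,0,0,0,0],[0,0,0,0,0,0]]]'; python3 pd.py 0 .120
```

```text
time: 35.6
eef_pos: [0.5917, -0.1794, 0.1215]
orientation: [0.054, 0.999, -0.001, -0.001]
contact_force: [0.4, 0.5, -4.3]
width: 0.155
grasp_force: 49.9
[ 0.6007 -0.0801  0.    ]
N=4 row [0.01,0.62,0.01,0,-0.01,0]  then [0.01,0.01,-0.01,0,0,0]  (dist 100mm rot 0.00)
```

```bash
python3 -m inch '[[[0.01,0.4,0,0,0,0],[0.01,0.4,0,0,0,0],[0.01,0.4,0,0,0,0],[0,0.4,0,0,0,0],[0,0.4,0,0,0,0],[0,0.4,0,0,0,0],[0,0.1,0,0,0,0],[0,0,0,0,0,0],[0,0,0,0,0,0]]]'; python3 -m inch '[[[0,0,0.05,0,0,0],[0,0,0.05,0,0,0],[0,0,0,0,0,0],[0,0,0,0,0,0]]]'; python3 pd.py 0 .117
```

```text
time: 36.5
eef_pos: [0.6014, -0.081, 0.1213]
orientation: [0.055, 0.998, -0.001, -0.001]
contact_force: [-0.6, 0.1, -4.2]
width: 0.152
grasp_force: 49.9
time: 36.9
eef_pos: [0.6014, -0.0802, 0.1171]
orientation: [0.055, 0.999, -0.001, -0.001]
contact_force: [-0.6, -0.4, -3.6]
width: 0.156
grasp_force: 49.9
[ 0.6007 -0.0801  0.    ]
N=1 row [0.02,0,0,-0.02,-0.02,0.01]  then [0,0,0,0,0,0]  (dist 1mm rot 0.00)
```

```bash
python3 -m inch '[[[0,0,0.03,0,0,0],[0,0,0.02,0,0,0],[0,0,0,0,0,0],[0,0,0,0,0,0]]]'; python3 -m inch '[[[0,0,0,0,0,0],[0,0,0,0,0,0],[0,0,0,0,0,0],[0,0,-0.3,0,0,0],[0,0,-0.5,0,0,0],[0,0,-0.8,0,0,0],[0,0,-0.8,0,0,0],[0,0,-0.8,0,0,0],[0,0,0,0,0,0],[0,0,0,0,0,0]]]' 0.6
python3 - <<'E'
from h import *
S=snap("scene");Z=snap("side");a=S["frame"][210:330,210:370,::-1];b=Z["frame"][170:290,200:360,::-1]
cv2.imwrite("pics/c8.png",np.hstack([cv2.resize(a,(400,300)),cv2.resize(b,(400,300))]))
DI=[box(-.055,.055,-.055,.055,0,.04),box(-.059,-.055,-.005,.005,0,.1),box(.055,.059,-.005,.005,0,.1),box(-.059,.059,-.007,.007,.092,.106)]
E
```

```text
time: 37.3
eef_pos: [0.6015, -0.0795, 0.1168]
orientation: [0.054, 0.999, -0.0, -0.0]
contact_force: [-3.4, 2.0, 7.8]
width: 0.15
grasp_force: 50.0
time: 38.3
eef_pos: [0.602, -0.0797, 0.2443]
orientation: [0.054, 0.999, -0.001, 0.0]
contact_force: [0.2, 0.1, -0.8]
width: 0.403
grasp_force: 0.0
```

View pics/c8.png

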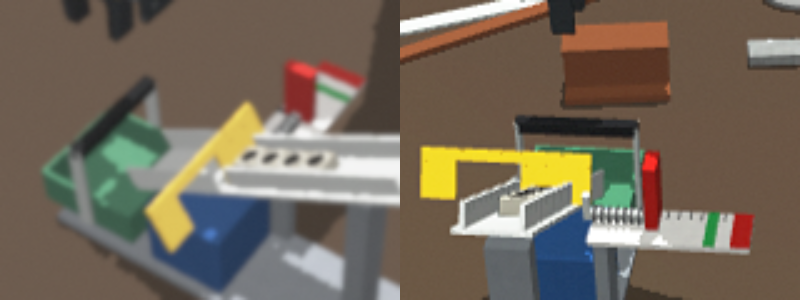

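The dish stands on the pedestal with its bar crosswise and the chute mouth just over its wall. The four nuts sit above the shut shutter, and the handle is at home (645,190 in the right half). Now the handle.

```bash
cat > ph.py <<'E'
from plan import *
# ph.py pull z
T=pose([.6174,.071,-.110]); w=T[:3,:3]@[-.095-float(sys.argv[1]),0,0]+T[:3,3]
print(w.round(4)); plan(w[0],w[1],float(sys.argv[2]),-.110)
E
python3 -c "
from plant import state;print(state()['joint_pos'].round(2))"; python3 ph.py 0 .27
```

```text
[-0.13  0.68  0.34  1.63 -0.27  0.88  1.77]
[0.523  0.0814 0.    ]
N=27 row [0.18,0.05,-0.03,0,0,0.73]  then [-0.11,-0.04,0.12,0,0,0]  (dist 181mm rot 1.57)
```

```bash
python3 -m inch '[[[0,0,-0.5,0,0,0.8],[0,0,0,0,0,0.8],[0,0,0,0,0,0]]]'; python3 -c "
from plant import state;print(state()['joint_pos'].round(2))
from plan import *
T=pose([.6174,.071,-.110]); w=T[:3,:3]@[-.095,0,0]+T[:3,3]
plan(w[0],w[1],.27,-.110+np.pi,0,24)
plan(w[0],w[1],.27,-.110,0,24)"
```

```text
time: 38.7
eef_pos: [0.6011, -0.0795, 0.2622]
orientation: [0.118, 0.993, -0.001, -0.002]
contact_force: [-0.6, -0.2, 0.1]
width: 0.397
grasp_force: 0.0
[-0.16  0.67  0.39  1.61 -0.29  0.93  1.66]
N=24 row [-0.03,0.21,-0.01,0,0,-0.88]  then [0.08,0.06,0.05,0,0,0]  (dist 179mm rot 1.70)
N=24 row [0.2,0.04,-0.01,0,0,0.75]  then [-0.02,-0.02,0.05,0,0,0]  (dist 179mm rot 1.44)
```

```bash
python3 -m inch '[[[0.2,0.04,-0.01,0,0,0.75],[0.2,0.04,-0.01,0,0,0.75],[0.2,0.04,-0.01,0,0,0.75],[0.2,0.04,-0.01,0,0,0.75],[0.2,0.04,-0.01,0,0,0.75],[0.2,0.04,-0.01,0,0,0.75],[0.2,0.04,-0.01,0,0,0.75],[0.2,0.04,-0.01,0,0,0.75],[0.2,0.04,-0.01,0,0,0.75],[0.2,0.04,-0.01,0,0,0.75],[0.2,0.04,-0.01,0,0,0.75],[0.2,0.04,-0.01,0,0,0.75]]]' 0.35; python3 -m inch '[[[0.2,0.04,-0.01,0,0,0.75],[0.2,0.04,-0.01,0,0,0.75],[0.2,0.04,-0.01,0,0,0.75],[0.2,0.04,-0.01,0,0,0.75],[0.2,0.04,-0.01,0,0,0.75],[0.2,0.04,-0.01,0,0,0.75],[0.2,0.04,-0.01,0,0,0.75],[0.2,0.04,-0.01,0,0,0.75],[0.2,0.04,-0.01,0,0,0.75],[0.2,0.04,-0.01,0,0,0.75],[0.2,0.04,-0.01,0,0,0.75],[0.2,0.04,-0.01,0,0,0.75]]]'; python3 -m inch '[[[0,0,0,0,0,0],[0,0,0,0,0,0],[0,0,0,0,0,0]]]';python3 ph.py 0 .27;python3 ph.py 0 .154; python3 w.py w9 handle
```

```text
time: 39.9
eef_pos: [0.5315, -0.0129, 0.2669]
orientation: [0.461, 0.888, -0.002, -0.001]
contact_force: [-0.3, -0.3, 0.7]
width: 0.651
grasp_force: 0.0
time: 41.1
eef_pos: [0.5234, 0.0826, 0.2715]
orientation: [0.744, 0.668, -0.002, -0.001]
contact_force: [-0.2, -0.1, 0.1]
width: 0.651
grasp_force: 0.0
time: 41.4
eef_pos: [0.5239, 0.0815, 0.2724]
orientation: [0.743, 0.669, -0.001, -0.0]
contact_force: [-1.0, 0.4, 0.7]
width: 0.65
grasp_force: 0.0
[0.523  0.0814 0.    ]
N=1 row [0,-0.02,0.06,-0.03,0.02,0.06]  then [0,0,0,0,0,0]  (dist 3mm rot 0.01)
[0.523  0.0814 0.    ]
N=5 row [0,0,0.59,-0.01,0,0.01]  then [0,-0.02,0.01,0,0,0]  (dist 118mm rot 0.01)
handle [(0.92, [467, 257], 11205, [0.671, 0.003])]
```

View pics/w9.png

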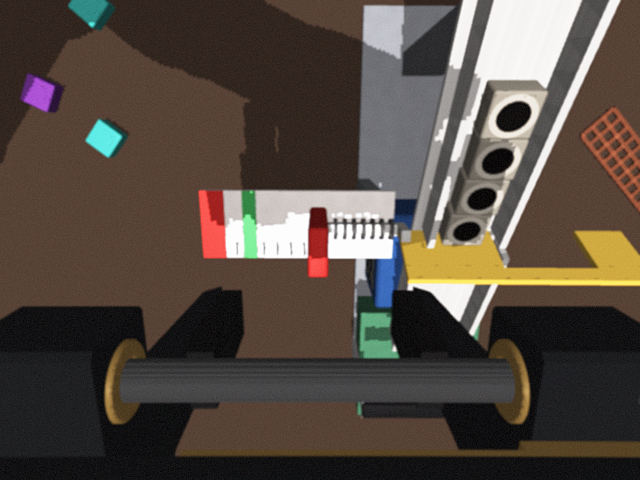

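The handle top at (318,265) is centred between the fingers, the green mark is at (249,225), and the four nuts are queued at (467–514,115–232). I'll descend and grip.

```bash
python3 -m inch '[[[0,0,0.59,0,0,0],[0,0,0.59,0,0,0],[0,0,0.59,0,0,0],[0,0,0.59,0,0,0],[0,0,0.57,0,0,0],[0,0,0,0,0,0],[0,0,0,0,0,0]]]';python3 -m inch '[[[0,0,0,0,0,0],[0,0,0,0,0,0],[0,0,0,0,0,0],[0,0,0,0,0,0],[0,0,0,0,0,0]]]' 1 50; python3 ph.py 0.05 .154
```

```text
time: 42.2
eef_pos: [0.5242, 0.0816, 0.1559]
orientation: [0.744, 0.668, -0.001, 0.0]
contact_force: [-0.1, -0.8, 0.2]
width: 0.651
grasp_force: 0.0
time: 42.7
eef_pos: [0.5242, 0.0821, 0.1558]
orientation: [0.744, 0.669, -0.001, 0.0]
contact_force: [-0.4, 0.6, -0.1]
width: 0.219
grasp_force: 0.0
[0.4733 0.0869 0.    ]
N=2 row [-0.01,-0.64,0.02,-0.01,0.01,0.03]  then [0,0,0,0,0,0]  (dist 51mm rot 0.00)
```

```bash
python3 -m inch '[[[0,0,0,0,0,0],[0,0,0,0,0,0],[0,0,0,0,0,0]]]';python3 ph.py 0.05 .154
```

```text
time: 43.0
eef_pos: [0.5243, 0.082, 0.1556]
orientation: [0.744, 0.669, -0.001, 0.0]
contact_force: [0.0, 0.4, 1.7]
width: 0.134
grasp_force: 50.0
[0.4733 0.0869 0.    ]
N=2 row [-0.01,-0.64,0.02,0,0.01,0.02]  then [0.01,0,0,0,0,0]  (dist 51mm rot 0.00)
```

```bash
python3 -m inch '[[[0,-0.25,0,0,0,0],[0,-0.25,0,0,0,0],[0,-0.25,0,0,0,0],[0,-0.25,0,0,0,0],[0,-0.25,0,0,0,0],[0,0,0,0,0,0],[0,0,0,0,0,0],[0,0,0,0,0,0],[0,0,0,0,0,0],[0,0,0,0,0,0]]]';python3 ph.py 0.05 .154; python3 w.py w10 handle
python3 - <<'E'
from h import *
S=snap("scene");Z=snap("side");a=S["frame"][210:330,210:370,::-1];b=Z["frame"][190:280,230:350,::-1]
cv2.imwrite("pics/c10.png",np.hstack([cv2.resize(a,(400,300)),cv2.resize(b,(400,300))]))
E
```

```text
time: 44.0
eef_pos: [0.4772, 0.0873, 0.1557]
orientation: [0.744, 0.669, 0.001, 0.002]
contact_force: [6.7, 1.0, -7.9]
width: 0.131
grasp_force: 50.0
[0.4733 0.0869 0.    ]
N=1 row [-0.02,-0.1,0.04,0.06,0.03,0.05]  then [0,0,0,0,0,0]  (dist 4mm rot 0.01)
handle [(0.64, [465, 302], 13595, [0.584, 0.014])]
```

View pics/c10.png

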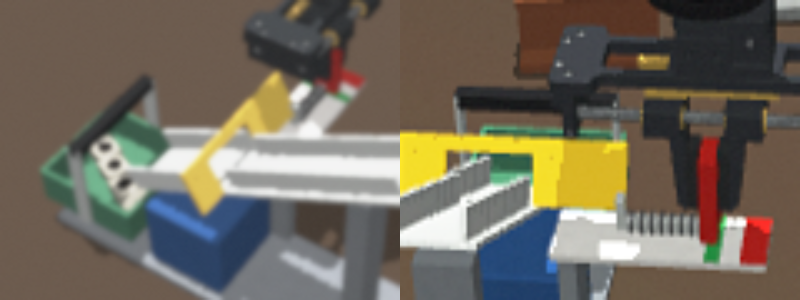

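The nuts have slid through into the dish, at (100–125,145–185) in the left half. The handle stands near the green mark, about 47 mm out. I'll nudge it to the middle and hold.

```bash
python3 -m inch '[[[0,-0.07,0,0,0,0],[0,0,0,0,0,0],[0,0,0,0,0,0],[0,0,0,0,0,0],[0,0,0,0,0,0],[0,0,0,0,0,0],[0,0,0,0,0,0],[0,0,0,0,0,0],[0,0,0,0,0,0],[0,0,0,0,0,0],[0,0,0,0,0,0],[0,0,0,0,0,0]]]';python3 ph.py 0.05 .154;python3 w.py w11 nut0
python3 - <<'E'
from h import *
S=snap("scene");Z=snap("side");a=S["frame"][225:315,215:335,::-1];
r=finder.silhouettes("nut0","scene");print([(x["score"],x["xy"]) for x in r])
w=cv2.imread("pics/w11.png")
cv2.imwrite("pics/c11.png",np.hstack([cv2.resize(a,(400,300),interpolation=cv2.INTER_CUBIC),cv2.resize(w,(400,300))]))
E
```

```text
time: 45.4
eef_pos: [0.4746, 0.0875, 0.1557]
orientation: [0.744, 0.669, 0.001, 0.003]
contact_force: [6.9, -0.3, -8.6]
width: 0.131
grasp_force: 50.0
[0.4733 0.0869 0.    ]
N=1 row [-0.02,-0.03,0.04,0.06,0.03,0.05]  then [0,0,0,0,0,0]  (dist 2mm rot 0.01)
nut0 [(0.68, [14, 86], 1214, [0.286, 0.202]), (0.56, [94, 144], 2038, [0.328, 0.16])]
[(0.64, [256.4, 284.9]), (0.52, [406.2, 244.1]), (0.51, [253.9, 274.8]), (0.47, [386.5, 252.4])]
```

View pics/c11.png

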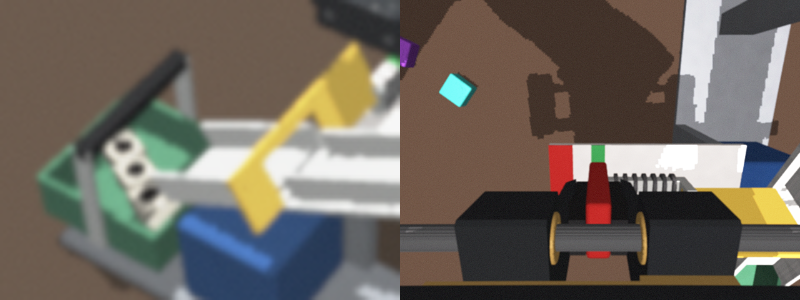

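Run:
```python
from h import *
S=snap("scene");T=np.linalg.inv(pose([.6007,-.0801,-.110]))
for uv in([248,265],[264.5,292],[252,269],[255.5,275],[260,283],[262,289.5]):
    w=onz(S,[uv],.05)[0];print(uv,(T[:3,:3]@w+T[:3,3]).round(3))
hsv=cv2.cvtColor(S["frame"],cv2.COLOR_RGB2HSV)
for y in range(258,302):
    print(y,"".join('#' if v<60 else 'g' if (s>60 and 60<h<95) else 'o' if s<60 and v>120 else '.' for h,s,v in hsv[y,224:296]))
```

```text
[248, 265] [-0.019 -0.051  0.05 ]
[264.5, 292] [0.029 0.042 0.05 ]
[252, 269] [-0.014 -0.033  0.05 ]
[255.5, 275] [-0.003 -0.012  0.05 ]
[260, 283] [0.012 0.014 0.05 ]
[262, 289.5] [0.026 0.032 0.05 ]
258 ...........................#######ggggggggg.ooooo.......................
259 .........................########ggggggggggggoooo.......................
260 .........................#######gggggggggggggggoo...oooooooooooooooooooo
261 ........................#######ggggggggggggggggg...ooooooooooooooooooooo
262 .......................######.ggggggggggggggggggggoooooooooooooooooooooo
263 ......................#####....ggggggggggggggggggg.ooooooooooooooooooooo
264 .....................#####..ooooggggggggggggggggggg.ooooooooooooooooooo.
265 ....................#####.ooooooggggggggggggggggggg.oooooooooooooooooo..
266 ..................#####...oooooooggggggggggggggggggg.oooooooooooooooo...
267 .................#####.ooooooooooogggggggggggggggggg..oooooooooooooo....
268 ...............#######.ooo....ooooogggggggggggggggggg.ooooooooooooo.....
269 ..........ooo..##.###.oooo....oooooggggggggggggg
[... 1788 characters left out ...]
.......
293 .................ooooo.ggggggggggggooooogggg............................
294 ..................oooo..gggggggggggggo.ggggg............................
295 ............oo...ooooo..gggggggggggggggggggg............................
296 ............oooooooooo..gggggggggggggggggggg............................
297 .............ooooooooo..ggggggggggggggggggggg...........................
298 ...............oooooooo..gggggggggggggggggggg...........................
299 .................oooooo....gggggggggggggggggg...........................
300 ...................ooooo....gggggggggggggggg............................
301 ....................oooooo....ggggggggggggg.............................
```

Run:
```python
from h import *
S=snap("scene");Z=snap("side");w=snap("wrist")
r=lambda im:cv2.resize(np.ascontiguousarray(im[:,:,::-1]),(400,300),interpolation=cv2.INTER_CUBIC)
cv2.imwrite("pics/c12.png",np.vstack([np.hstack([r(S["frame"][255:303,225:289]),r(Z["frame"][205:253,235:299])]),np.hstack([r(S["frame"][250:310,270:350]),r(w["frame"][390:480,520:640])])]))
```

```text
(no output)
```

View pics/c12.png

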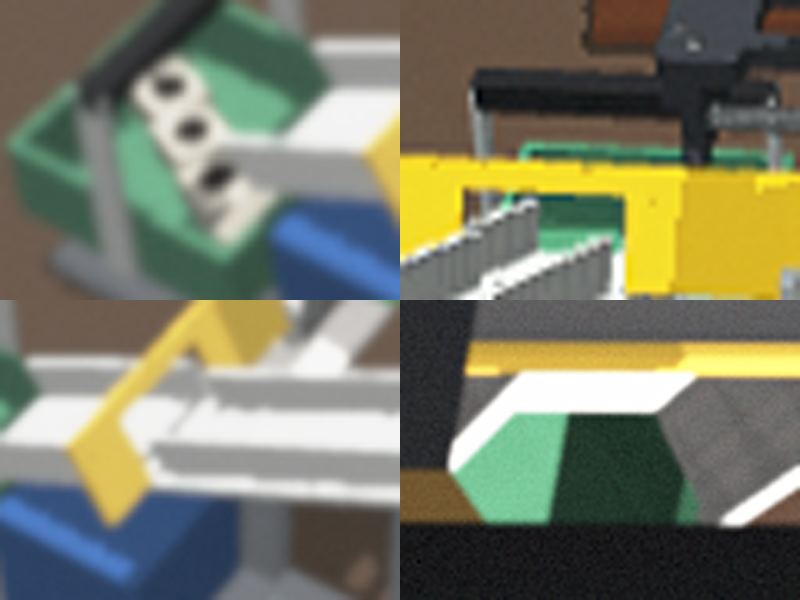

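The chute is empty from top to mouth in three views. The dish holds three nuts with holes showing at (168,85), (192,130) and (215,178), plus the fourth beside them at (245,215). I'll ease the shutter home and let go.

```bash
python3 -m inch '[[[0,0.25,0,0,0,0],[0,0.25,0,0,0,0],[0,0.25,0,0,0,0],[0,0.25,0,0,0,0],[0,0.25,0,0,0,0],[0,0,0,0,0,0],[0,0,0,0,0,0]]]'; python3 -m inch '[[[0,0,0,0,0,0],[0,0,0,0,0,0],[0,0,0,0,0,0],[0,0,0,0,0,0],[0,0,-0.5,0,0,0],[0,0,-0.8,0,0,0],[0,0,-0.8,0,0,0],[0,0,-0.8,0,0,0],[0,0,-0.5,0,0,0],[0,0,0,0,0,0],[0,0,0,0,0,0]]]' 0.4;  python3 -c "
from plan import *
from h import *
T=pose([.6174,.071,-.110]); w=T[:3,:3]@[0,-.152,0]+T[:3,3]
plan(w[0],w[1],.25,-.110+np.pi/2,0,24)"
```

```text
time: 46.55
eef_pos: [0.5217, 0.0824, 0.1556]
orientation: [0.744, 0.669, -0.001, 0.0]
contact_force: [4.0, 0.8, -1.8]
width: 0.131
grasp_force: 50.0
time: 47.65
eef_pos: [0.5208, 0.0827, 0.291]
orientation: [0.744, 0.669, -0.001, -0.001]
contact_force: [-0.2, -0.3, -0.5]
width: 0.601
grasp_force: 0.0
N=24 row [-0.21,-0.04,0.04,0,0,-0.82]  then [0.06,0.06,0.06,0,0,0]  (dist 186mm rot 1.57)
```

```bash
python3 -m inch '[[[-0.21,-0.04,0.04,0,0,-0.82],[-0.21,-0.04,0.04,0,0,-0.82],[-0.21,-0.04,0.04,0,0,-0.82],[-0.21,-0.04,0.04,0,0,-0.82],[-0.21,-0.04,0.04,0,0,-0.82],[-0.21,-0.04,0.04,0,0,-0.82],[-0.21,-0.04,0.04,0,0,-0.82],[-0.21,-0.04,0.04,0,0,-0.82],[-0.21,-0.04,0.04,0,0,-0.82],[-0.21,-0.04,0.04,0,0,-0.82],[-0.21,-0.04,0.04,0,0,-0.82],[-0.21,-0.04,0.04,0,0,-0.82]]]' 0.5; python3 -m inch '[[[-0.21,-0.04,0.04,0,0,-0.82],[-0.21,-0.04,0.04,0,0,-0.82],[-0.21,-0.04,0.04,0,0,-0.82],[-0.21,-0.04,0.04,0,0,-0.82],[-0.21,-0.04,0.04,0,0,-0.82],[-0.21,-0.04,0.04,0,0,-0.82],[-0.21,-0.04,0.04,0,0,-0.82],[-0.21,-0.04,0.04,0,0,-0.82],[-0.21,-0.04,0.04,0,0,-0.82],[-0.21,-0.04,0.04,0,0,-0.82],[-0.21,-0.04,0.04,0,0,-0.82],[-0.21,-0.04,0.04,0,0,-0.82]]]'; python3 -m inch '[[[0,0,0,0,0,0],[0,0,0,0,0,0],[0,0,0,0,0,0]]]';python3 pd.py 0 .117; python3 w.py w13 dish nut0 shutter;  python3 - <<'E'
from h import *
D=pickle.load(open("w13.pkl","rb"));c=D["c"]
DI=[box(-.055,.055,-.055,.055,0,.04),box(-.059,-.055,-.005,.005,0,.1),box(.055,.059,-.005,.005,0,.1),box(-.059,.059,-.007,.007,.092,.106)]
print("dish",fit([(c,D["dish"][0]["region"])],DI,[.6007,-.0801,-.11],z=.03,steps=(.01,.01,.1)))
# handle home? red handle box fit in scene+side (pull only)
T0=np.array([.6174,.071,-.110])
for n in("scene","side"):
    k=snap(n);im=cv2.cvtColor(k["frame"],cv2.COLOR_RGB2HSV).astype(int);r=((im[:,:,0]<8)|(im[:,:,0]>172))&(im[:,:,1]>170)&(im[:,:,2]>60)
    sc=[]
    for p in np.arange(-.004,.012,.001):
        m=mask(k,[box(-.101-p,-.089-p,-.015,.015,.131,.195)],pose(T0));sc.append((m&r).sum()/m.sum())
    print(n,np.round(sc,2))
E
```

```text
time: 48.85
eef_pos: [0.5268, -0.0174, 0.2706]
orientation: [0.429, 0.903, -0.002, -0.002]
contact_force: [0.0, -0.3, -0.0]
width: 0.495
grasp_force: 0.0
time: 50.05
eef_pos: [0.6024, -0.0829, 0.2511]
orientation: [0.05, 0.999, -0.0, -0.003]
contact_force: [-0.2, 0.1, 0.3]
width: 0.501
grasp_force: 0.0
time: 50.35
eef_pos: [0.6026, -0.0827, 0.2526]
orientation: [0.052, 0.999, -0.0, -0.002]
contact_force: [-0.1, -1.2, 0.2]
width: 0.5
grasp_force: 0.0
[ 0.6007 -0.0801  0.    ]
N=5 row [0.01,0.01,0.68,0,-0.01,0.02]  then [0,0.01,-0.01,0,0,0]  (dist 136mm rot 0.01)
dish [(0.67, [315, 208], 15302, [0.607, -0.086]), (0.52, [543, 188], 50066, [0.611, 0.13])]
nut0 [(0.94, [335, 216], 569, [0.617, -0.068]), (0.7, [280, 187], 958, [0.583, -0.117]), (0.69, [300, 206], 538, [0.603, -0.1]), (0.57, [364, 239], 956, [0.643, -0.042]), (0.18, [27, 223], 7859, [0.593, -0.364])]
shutter [(0.6, [571, 116], 6896, [0.547, 0.153]), (0.35, [24, 221], 7788, [0.591, -0.366])]
dish (array([ 0.6005031 , -0.08228834, -0.09413331]), np.float64(0.21657617047433664))
scene [0.5  0.5  0.48 0.48 0.51 0.5  0.49 0.48 0.48 0.51 0.5  0.49 0.48 0.48
 0.47 0.45]
side [0.64 0.68 0.7  0.71 0.7  0.71 0.68 0.63 0.58 0.53 0.48 0.43 0.38 0.33
 0.28 0.23]
```

Four nuts are detected in the dish, and the side view has the handle home. Now I'll grip the bar and take the dish out level.

```bash
python3 -m inch '[[[0.01,0.01,0.68,0,0,0],[0.01,0.01,0.68,0,0,0],[0.01,0.01,0.68,0,0,0],[0.01,0.01,0.68,0,0,0],[0.01,0.01,0.67,0,0,0],[0,0,0,0,0,0],[0,0,0,0,0,0]]]'; python3 -m inch '[[[0,0,0,0,0,0],[0,0,0,0,0,0],[0,0,0,0,0,0],[0,0,0,0,0,0],[0,0,0,0,0,0],[0,0,0,0,0,0]]]' 1 60;  python3 -m inch '[[[0,0,-0.05,0,0,0],[0,0,-0.07,0,0,0],[0,0,0,0,0,0],[0,0,0,0,0,0],[0,0,0,0,0,0]]]'; python3 pd.py -.12 .121
```

```text
time: 51.35
eef_pos: [0.6016, -0.0812, 0.118]
orientation: [0.051, 0.999, -0.001, -0.001]
contact_force: [0.1, -0.5, 0.2]
width: 0.499
grasp_force: 0.0
time: 51.95
eef_pos: [0.6019, -0.0814, 0.1182]
orientation: [0.051, 0.999, -0.001, -0.0]
contact_force: [-0.0, -0.6, 4.4]
width: 0.152
grasp_force: 60.0
time: 52.45
eef_pos: [0.6012, -0.0809, 0.122]
orientation: [0.051, 0.999, -0.001, -0.001]
contact_force: [-0.3, -0.8, -7.0]
width: 0.147
grasp_force: 60.0
[ 0.5875 -0.1994  0.    ]
N=5 row [0.01,-0.6,0.01,0,-0.01,0.02]  then [-0.02,0.02,-0.02,0,0,0]  (dist 119mm rot 0.01)
```

```bash
python3 -m inch '[[[0,-0.2,0,0,0,0],[0,-0.4,0,0,0,0],[0,-0.4,0,0,0,0],[0,-0.4,0,0,0,0],[0,-0.4,0,0,0,0],[0,-0.4,0,0,0,0],[0,-0.4,0,0,0,0],[0,-0.4,0,0,0,0],[0,-0.2,-0.2,0,0,0],[0,0,-0.4,0,0,0],[0,0,-0.5,0,0,0],[0,0,-0.5,0,0,0]]]'; python3 -m inch '[[[0,0,-0.5,0,0,0],[0,0,-0.2,0,0,0],[0,0,0,0,0,0],[0,0,0,0,0,0],[0,0,0,0,0,0]]]'; python3 plan.py .583 -.367 .195 1.634 0 12; python3 plan.py .583 -.367 .160 1.634 0 12
python3 - <<'E'
from h import *
S=snap("scene");Z=snap("side")
BE=[box(-.06,.06,-.03,.03,0,.008),box(-.06,.06,-.03,.03,.062,.07),box(-.06,.06,-.003,.003,0,.07)]
for n,c in(("scene",S),("side",Z)):
    r=finder.silhouettes("beam",n); print(n,[(x["score"],x["xy"]) for x in r][:3])
    print(fit([(c,r[0]["region"])],BE,[.583,-.367,.063],steps=(.01,.01,.1)))
E
```

```text
time: 53.65
eef_pos: [0.5884, -0.2081, 0.1876]
orientation: [0.051, 0.999, -0.0, -0.001]
contact_force: [0.3, 0.4, -6.1]
width: 0.157
grasp_force: 60.0
time: 54.15
eef_pos: [0.5877, -0.2078, 0.2133]
orientation: [0.051, 0.999, -0.0, -0.002]
contact_force: [-0.9, 0.1, -6.7]
width: 0.15
grasp_force: 60.0
N=12 row [0,-0.33,0.04,0,0,-0.17]  then [0.01,-0.03,-0.02,0,0,0]  (dist 160mm rot 0.17)
N=12 row [0,-0.33,0.11,0,0,-0.17]  then [0,-0.03,0.01,0,0,0]  (dist 168mm rot 0.17)
scene [(0.88, [174.4, 249.2])]
(array([ 0.58398367, -0.36642596,  0.07703431]), np.float64(0.1840277777777778))
side []Traceback (most recent call last):
  File "<stdin>", line 6, in <module>
IndexError: list index out of range
```

```bash
python3 -m inch '[[[0,-0.33,0.04,0,0,-0.17],[0,-0.33,0.04,0,0,-0.17],[0,-0.33,0.04,0,0,-0.17],[0,-0.33,0.04,0,0,-0.17],[0,-0.33,0.04,0,0,-0.17],[0,-0.33,0.04,0,0,-0.17],[0,-0.33,0.04,0,0,-0.17],[0,-0.33,0.04,0,0,-0.17],[0,-0.33,0.04,0,0,-0.17],[0,-0.33,0.04,0,0,-0.17],[0,-0.33,0.04,0,0,-0.17],[0,-0.33,0.04,0,0,-0.17]]]'; python3 -m inch '[[[0.01,-0.03,0,0,0,0],[0,0,0,0,0,0],[0,0,0,0,0,0],[0,0,0,0,0,0]]]'; python3 plan.py .583 -.367 .160 1.634 0 4
```

```text
time: 55.55
eef_pos: [0.5841, -0.3675, 0.1954]
orientation: [-0.031, 1.0, -0.001, -0.001]
contact_force: [1.4, -0.2, -5.4]
width: 0.152
grasp_force: 60.0
time: 55.95
eef_pos: [0.5842, -0.3664, 0.1956]
orientation: [-0.031, 1.0, -0.0, -0.001]
contact_force: [1.3, -0.3, -6.0]
width: 0.149
grasp_force: 60.0
N=4 row [0.01,0,0.22,0,0,0]  then [-0.01,-0.01,0.01,0,0,0]  (dist 36mm rot 0.00)
```

```bash
python3 -m inch '[[[0.01,0,0.22,0,0,0],[0.01,0,0.22,0,0,0],[0,0,0.22,0,0,0],[0,0,0.2,0,0,0],[0,0,0,0,0,0],[0,0,0,0,0,0]]]'; python3 -m inch '[[[0,0,0.05,0,0,0],[0,0,0,0,0,0],[0,0,0,0,0,0]]]'
```

```text
time: 56.55
eef_pos: [0.5828, -0.3677, 0.1608]
orientation: [-0.03, 1.0, -0.0, -0.001]
contact_force: [-0.5, -0.4, -6.2]
width: 0.15
grasp_force: 60.0
time: 56.85
eef_pos: [0.583, -0.3678, 0.1594]
orientation: [-0.03, 1.0, -0.001, -0.001]
contact_force: [-0.3, -0.5, -5.7]
width: 0.156
grasp_force: 60.0
```

```bash
python3 -m inch '[[[0,0,0.04,0,0,0],[0,0,0,0,0,0],[0,0,0,0,0,0]]]'; python3 -m inch '[[[0,0,0.02,0,0,0],[0,0,0,0,0,0],[0,0,0,0,0,0]]]'
```

```text
time: 57.15
eef_pos: [0.5832, -0.3682, 0.1583]
orientation: [-0.03, 1.0, -0.001, -0.0]
contact_force: [0.3, 0.8, -1.8]
width: 0.15
grasp_force: 60.0
time: 57.45
eef_pos: [0.5832, -0.3682, 0.1583]
orientation: [-0.03, 1.0, -0.001, -0.0]
contact_force: [-2.3, 0.6, 5.4]
width: 0.149
grasp_force: 60.0
```

Contact. Release and check.

```bash
python3 -m inch '[[[0,0,0,0,0,0],[0,0,0,0,0,0],[0,0,0,0,0,0],[0,0,-0.3,0,0,0],[0,0,-0.5,0,0,0],[0,0,-0.8,0,0,0],[0,0,-0.8,0,0,0],[0,0,-0.8,0,0,0],[0,0,-0.8,0,0,0],[0,0,0,0,0,0],[0,0,0,0,0,0]]]' 0.5; python3 w.py w14 dish nut0;  python3 - <<'E'
from h import *
D=pickle.load(open("w14.pkl","rb"));c=D["c"]
DI=[box(-.055,.055,-.055,.055,0,.04),box(-.059,-.055,-.005,.005,0,.1),box(.055,.059,-.005,.005,0,.1),box(-.059,.059,-.007,.007,.092,.106)]
obs=[(c,D["dish"][0]["region"])]
for n in("scene","side"):
    k=snap(n);r=finder.silhouettes("dish",n)
    if r: obs.append((k,r[0]["region"]));print(n,r[0]["score"],r[0]["xy"])
for z in(.06,.066,.07,.074,.08): print(z,fit(obs,DI,[.583,-.368,.06],z=z,steps=(.01,.01,.1)))
T0=np.array([.6174,.071,-.110])
im=cv2.cvtColor(k["frame"],cv2.COLOR_RGB2HSV).astype(int);r=((im[:,:,0]<8)|(im[:,:,0]>172))&(im[:,:,1]>170)&(im[:,:,2]>60)
print([round((lambda m:(m&r).sum()/m.sum())(mask(k,[box(-.101-p,-.089-p,-.015,.015,.131,.195)],pose(T0))),2) for p in np.arange(-.004,.012,.002)])
E
```

```text
time: 58.55
eef_pos: [0.5834, -0.3677, 0.318]
orientation: [-0.03, 1.0, -0.001, 0.0]
contact_force: [-0.8, -0.1, 0.1]
width: 0.501
grasp_force: 0.0
dish [(0.83, [314, 210], 14038, [0.604, -0.371]), (0.43, [582, 225], 11089, [0.603, -0.068])]
nut0 [(0.94, [332, 211], 512, [0.604, -0.351]), (0.88, [351, 245], 564, [0.642, -0.326]), (0.86, [280, 184], 820, [0.577, -0.41]), (0.84, [303, 199], 488, [0.592, -0.384])]
scene 0.8 [174.1, 227.8]
side 0.89 [281.8, 175.4]
0.06 (array([ 0.58144881, -0.37499362,  0.04814529]), np.float64(0.22828996214313277))
0.066 (array([ 0.58225825, -0.37047286,  0.06409948]), np.float64(0.1499226560971755))
0.07 (array([ 0.58250325, -0.36885323,  0.06268505]), np.float64(0.14932893249639026))
0.074 (array([ 0.58208421, -0.36766306,  0.0692397 ]), np.float64(0.20096522023106367))
0.08 (array([ 0.58239389, -0.3663419 ,  0.05897678]), np.float64(0.28166746623852773))
[np.float64(0.65), np.float64(0.72), np.float64(0.72), np.float64(0.7), np.float64(0.6), np.float64(0.5), np.float64(0.4), np.float64(0.29)]
```

The dish stands on the beam at z ≈ 0.07, about 2 mm off centre. All four nuts are in it, the shutter is home and the robot is clear.

```bash
python3 -c "
from plant import robot;print(robot.sign_off())"
```

```text
the job is handed in; nothing more can be done
None
```

The job is handed in, with no verdict returned: the dish stands centred on the I-beam offcut (about 2 mm off by camera fit) with all four nuts in it, the shutter is home, and no move went near the hammer, brush or spray can.

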